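# Gauge the slot of the rule-cutter bed

### The arm

A 6-joint arm with a two-finger parallel gripper is mounted at the origin on the work surface. World frame = base frame: x ahead of the robot, y to its left, z up, the work surface at z = 0. Lengths are in m, angles in rad, forces in N, time in s.
With the tool pointing down it reaches from about 0.25 to 0.725 m from the base axis. Payload 4 kg.
Tool frame: the origin (TCP) lies on the centre line of the jaws, within the pads' length; the fingertips stand 14 mm ahead of it and the grasp point (between the pads) lies 5 mm behind it; z points along the fingers, x is the direction in which the jaws open and shut, and the axes are right-handed (so a half turn about z gives the same grasp; the last joint's range is limited). The gripper opens to 85 mm and grips with 20 to 120 N. Pads are 22 mm wide; open, the fingers measure 114 mm over their backs; the gripper's body (76 mm by 85 mm) begins 54 mm behind the grasp point. The pads swing forward as they close: fully open they stand 13 mm farther back than shut.
Start: joints at [1.183, 0.241, 0.005, 1.335, 0, 1.571], TCP at [0.189, 0.463, 0.206] pointing down, gripper open.
Joint ranges: [-2.72, 2.72], [-1.05, 1.87], [-1.09, 1.28], [-1.99, 2.15], [-1.42, 1.44], [-3.14, 3.14]. Speed limits (rad/s): [2.79, 2.79, 3.14, 3.14, 3.14, 3.14].

### API

Orientations are given as a unit quaternion [x, y, z, w].
In Python, from workcell import get_obs, optics, ticket gives the robot as it stands.
- The arm moves only by the shell command python3 -m inch 'ROWS'. ROWS is JSON, a list that holds one entry, the list of rows, each a list of 5 numbers: the finger opening in cm, from 0 to 8.54, then the shift along the tool's x, y, z in cm, then the turn about the tool's z in degrees. In form: [[[fingers, dx, dy, dz, roll], ...]]. A call has exactly 5 rows; each row is the pose to reach, as a shift and turn from the pose measured when the call began, along the tool's axes at that moment; what a row does not reach only later rows make up. A row lasts 1/8 s, in which the tool goes at most 62.5 mm and 10.7 degrees, less where a joint would pass 70% of its speed; a pose out of reach is approached as far as the arm can. A call with a gripper value outside its range is refused whole. The fingers move at their own pace and stop on an object; the grip force is fixed at half the most. Time passes only in rows, so rows that repeat a pose let the fingers close, or fill a call up. It gives the time, the measured TCP pose, the force and the opening at its end, in the units of the state.
- get_obs(): the state, without advancing time (a new reading comes with each control period).
- optics.camera(name): name is "scene" or "top"; returns (picture, depth): 480x640x3 uint8, red, green, blue; 480x640 float32, m along the optical axis (not along the pixel's ray), 0 where there is no reading.
- optics.camera_info(name): a dict with "vfov" (degrees; the focal length in pixels is half the picture's height over the tangent of half this angle, whatever the lens; pixels are square), "cx", "cy" (the principal point, pixels), "k1" (the pictures are not rectified: a ray, as slopes to the right and down, at radius r is drawn at 1 + k1 r^2 times it, then the intrinsics apply), "R" (3x3) and "t" (3): a world point X has camera coordinates R X + t. Camera axes: x right, y down, z forward; pixel columns grow to the right and rows downward; lengths in m; the calibration is good to about 2 mm. A picture is of the moment at which its call begins. camera_info takes no time and is no camera call.
- ticket.job_done(): hands the job in, once; it reports no verdict.
The state is a dict: "clock": time; "joint_pos": joint angles; "joint_vel": joint speeds; "tau": joint torques, N m; "eef_pos": TCP position; "tool_rot": TCP orientation; "ft_force": force on the tool from outside, world axes, zero at the start; "ft_torque": the same for the moment, N m; "grip_width": finger opening in m.
Only numpy, scipy, OpenCV 4.12 (cv2) and the standard library are available. Lean on these libraries where they do the work, as an engineer would, in place of code of your own. Each camera call takes 0.05 s, during which the arm holds its last target.

### The job

Take the depth gauge out of its wooden stand, find the slot in the steel bed with its probe and press it down gently, until the gauge's base sits flat and upright on the bed with the probe on the slot's floor; leave it standing there. Then read the slot's depth and move the marker of the tally rule to it (5 mm of marker travel for each millimetre of depth). Leave everything else where it is.

Things in the scene. Friction and masses are not known exactly. Their poses are not given: they have to be found in the camera images.
- gauge_mid (a point): Depth gauge, loose, 0.22 to 0.35 kg: a square barrel 22 x 22 mm on the middle of a flat steel base, 26 mm (x) by 70 mm (y), 10 mm thick. This point: on the barrel's axis, 42 mm above the base's underside, z up, axes along the base's sides. The barrel spans 10 to 74 mm above the underside; grip it here. A round-nosed 6 mm probe sticks out of the middle of the underside, 22 mm when fully out.
- stand: Pale wooden stand, fixed, 80 x 90 x 40 mm, origin at the middle of its underside, with an 18 mm hole through its middle. The gauge starts upright on it, base flat on its top (40 mm above the table), sides parallel to the stand's, probe fully out and hanging in the hole: lift it straight up by more than 25 mm. The stand stays empty at the end.
- gauge_probe (a joint): How far the probe is pushed up into the gauge, m: 0 fully out, 0.017 hard stop. Base flat over the slot, probe on its floor: slot depth = 0.022 - this. Spring and brake resist with 5 to 6 N (more than the gauge's weight); the brake then holds the probe where it is. A stem with a button on the barrel's top rises as much: the button's top is 6 mm above the barrel when the probe is fully out.
- bed: Slotted bed of a rule cutter, fixed: grey frame 160 mm (x) by 188 mm (y) with two steel cheeks, 58 mm wide each, level tops 45 mm above the table. Origin: middle of the frame's underside. The slot between the cheeks runs along x, 8 mm wide, 150 mm long, 7 to 17 mm deep; its middle is clamped anywhere within 22 mm of y = 0, either way. The gauge's 70 mm side goes across the slot.
- tally_base: Aluminium track of the tally rule, fixed, 40 mm (x) by 170 mm (y) by 14 mm high, origin at the middle of its underside; the marker slides along its y. Black lines every 10 mm along its edge, the longer ones at travel 0, 50 and 100 mm, counted from the -y end.
- tally (a joint): Travel of the tally's marker in the +y direction of the track, m: 0 at the -y end (marker's centre 60 mm from the track's middle), 0.120 at the +y end. Stiff to about 2 N; stays where it is left. Starts near 0. Depth of 10 mm is travel 0.050.
- tally_top (a point): Centre of the top of the tally's marker, a dark block 28 mm (x) by 20 mm (y) and 40 mm high, whose top is 54.5 mm above the table; axes as the track's.
- ink_can: Bystander, not to be disturbed: low steel ink can, 74 mm across, 65 mm high; origin at the middle of its underside
- mallet: Bystander, not to be disturbed: wooden mallet lying down, 260 mm long, head 60 mm wide; origin at the middle of its underside
- brush: Bystander, not to be disturbed: wooden-handled brush lying down, 200 mm long; origin at the middle of its underside
- wood_type: Bystander, not to be disturbed: dark wooden type block 50 x 35 x 23 mm; origin at the middle of its underside
- reglet: Bystander, not to be disturbed: pale wooden spacing strip 90 x 22 x 18 mm; origin at the middle of its underside
- lead_quad: Bystander, not to be disturbed: dull metal spacing block 30 x 25 x 23 mm; origin at the middle of its underside
- composing_stick: Bystander, not to be disturbed: shallow steel tray with a row of type, 50 x 200 x 25 mm; origin at the middle of its underside
Mind the look-alikes: they are no part of the job. Leave any blue look-alike of the tally_base alone. What is shaped like the part that bears gauge_mid but yellow is not meant.

How it is judged:
By the outcome, as a careful person would: the job done as asked, in the order asked, and still so for the second after the job is handed in, with the robot touching nothing.
It also fails if it takes over 72 s, if anything falls off the work surface, if the arm or the gripper's body presses on something with over 40 N, if the wrist force passes 120 N, or if a joint passes its speed limit or range.

## Working session

There is one attempt and no reset: what is moved stays moved. The work goes in short steps, Python scripts to look and compute and a shell command to move; the robot and the scene stay as the last step left them, time stands still between calls to the robot, and variables do not carry over. Pictures are saved under pics/ and viewed, and the job is handed in when it is done.

```bash
ls; mkdir -p pics
python3 - <<'E'
from workcell import get_obs, optics
import cv2,numpy as np
print(get_obs())
for n in("scene","top"):
    p,d=optics.camera(n); np.savez(f"pics/{n}0.npz",p=p,d=d); cv2.imwrite(f"pics/{n}0.png",p[:,:,::-1]); print(n,optics.camera_info(n))
E
```

```text
pics
{'clock': 0.0, 'joint_pos': array([ 1.18297992e+00,  2.41427703e-01,  3.68053019e-03,  1.33521492e+00,
       -1.11193781e-05,  1.57077805e+00]), 'joint_vel': array([-0.00190704,  0.00074315,  0.00056989,  0.00055979,  0.00130641,
        0.00018064]), 'tau': array([ 3.47813075e-04, -3.72318184e+01,  2.52407295e+01,  1.68956921e-02,
        6.69438418e-05, -2.72523231e-06]), 'eef_pos': array([0.18881685, 0.46220499, 0.20488901]), 'tool_rot': array([ 8.30105217e-01,  5.57605735e-01, -8.95819846e-04,  6.08421870e-04]), 'ft_force': array([ 0.5636508 ,  0.01949678, -0.44452662]), 'ft_torque': array([-0.0181651 , -0.03853463,  0.00044764]), 'grip_width': 0.08568260715352155}
scene {'vfov': 49.96271427723278, 'cx': 320.5515494629928, 'cy': 244.84110067806688, 'k1': -0.04608798741938831, 'R': array([[-0.09536367,  0.99542409, -0.006054  ],
       [ 0.80489816,  0.07352967, -0.58883982],
       [-0.58570019, -0.06102678, -0.80822708]]), 't': array([ 0.09650305, -0.43501925,  1.39501455])}
top {'vfov': 44.9187004131345, 'cx': 326.51456169881135, 'cy': 236.09804770467144, 'k1': -0.03776697321415185, 'R': array([[-0.00474015, -0.99949236, -0.0315047 ],
       [-0.99653246,  0.00733857, -0.0828806 ],
       [ 0.08306972,  0.03100259, -0.99606137]]), 't': array([-0.01086388,  0.5896118 ,  1.0198749 ])}
```

View pics/scene0.png

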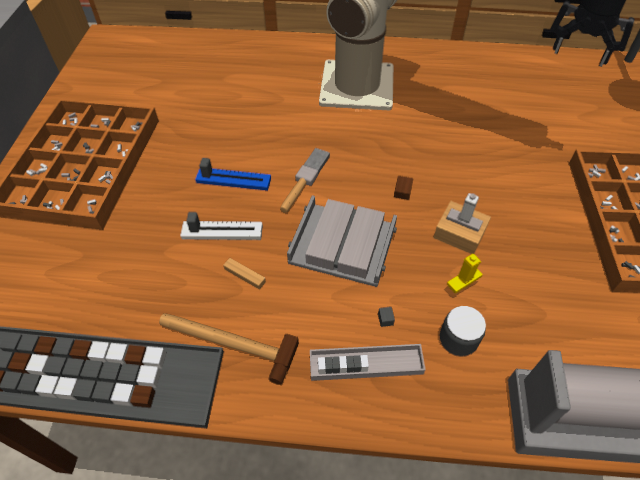

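View pics/top0.png

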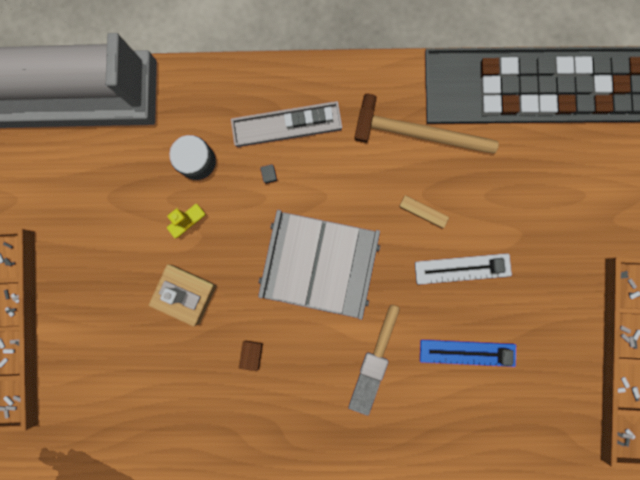

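The real gauge is the grey one on the stand (top 175,296; scene 470,210), and its look-alike is the yellow one (top 184,218; scene 466,272). The aluminium tally is at top 463,268, and its look-alike is the blue one at top 467,353. The bed is at top 320,265, with its slot around column 316.

```bash
cat > h.py <<'E'
import cv2,numpy as np
from workcell import get_obs, optics
def K(n):
    i=optics.camera_info(n); f=240/np.tan(np.radians(i['vfov']/2)); return i,f
def cloud(n,d):
    i,f=K(n); v,u=np.mgrid[0:480,0:640]
    xd=(u-i['cx'])/f; yd=(v-i['cy'])/f; x,y=xd.copy(),yd.copy()
    for _ in range(10):
        s=1+i['k1']*(x*x+y*y); x=xd/s;y=yd/s
    P=np.stack([x*d,y*d,d],-1)
    W=(P-i['t'])@i['R']; W[d==0]=np.nan; return W
def proj(n,X):
    i,f=K(n); c=np.atleast_2d(X)@i['R'].T+i['t']; x=c[:,0]/c[:,2];y=c[:,1]/c[:,2]; s=1+i['k1']*(x*x+y*y)
    return np.c_[x*s*f+i['cx'],y*s*f+i['cy']]
def plane_pt(n,uv,z):
    i,f=K(n); uv=np.atleast_2d(uv).astype(float); xd=(uv[:,0]-i['cx'])/f; yd=(uv[:,1]-i['cy'])/f;x,y=xd,yd
    for _ in range(10):
        s=1+i['k1']*(x*x+y*y); x=xd/s;y=yd/s
    r=np.c_[x,y,np.ones_like(x)]@i['R']; o=-i['R'].T@i['t']
    return o+r*((z-o[2])/r[:,2])[:,None]
E
python3 - <<'E'
from h import *
W={}
for n in("top","scene"):
    z=np.load(f"pics/{n}0.npz"); p=z['p'];W[n]=cloud(n,z['d'])
    t=W[n][...,2]; print(n,"table z med",np.nanmedian(t[np.abs(t)<.01]))
z=np.load("pics/top0.npz"); p=z['p']; w=W['top']
def rect(name,u0,u1,v0,v1,zl,zh,n='top'):
    s=W[n][v0:v1,u0:u1].reshape(-1,3); m=(s[:,2]>zl)&(s[:,2]<zh); q=s[m]
    r=cv2.minAreaRect((q[:,:2]*1000).astype(np.float32)); print(n,name,m.sum(),np.round(r[0],1),np.round(r[1],1),round(r[2],1),"z",np.round(np.median(q[:,2]),4))
rect('stand',140,225,255,335,.03,.045)
rect('stand all',140,225,255,335,.02,.045)
rect('base',140,225,255,335,.046,.056)
rect('barrel',140,225,255,335,.105,.13)
rect('cheeks',250,395,200,325,.042,.05)
rect('tally',405,520,245,295,.009,.02)
rect('marker',405,520,245,295,.045,.06)
rect('can',160,220,130,185,.05,.08)
rect('stand',430,500,190,250,.03,.045,'scene')
rect('barrel',430,500,185,250,.105,.12,'scene')
rect('tally',170,270,205,245,.009,.02,'scene')
rect('marker',170,270,205,245,.045,.06,'scene')
rect('cheeks',285,400,190,290,.042,.05,'scene')
img=cv2.imread("pics/top0.png")
cv2.imwrite("pics/cropA.png",np.hstack([cv2.resize(img[255:335,140:225],(400,400),interpolation=3) ,cv2.resize(img[240:300,405:520],(400,400*60//115),interpolation=3)[[*range(208)]+[207]*192]]))
cv2.imwrite("pics/cropB.png",cv2.resize(img[205:325,255:385],None,fx=5,fy=5,interpolation=3)[:600,:800])
E
```

```text
top table z med -0.0009478982181902581
scene table z med -0.00013094290324913715
top stand 1619 [486.  246.3] [91.4 79.2] 65.3 z 0.0389
top stand all 1691 [486.  246.3] [91.6 79.1] 65.2 z 0.0388
top base 307 [495.8 241.4] [69.5 47. ] 64.4 z 0.0488
top barrel 178 [486.1 245.1] [21.8 22.4] 66.9 z 0.1128
top cheeks 4723 [537.9  -1.3] [185.9 152. ] 77.7 z 0.0442
top tally 1767 [ 529.4 -259.5] [ 40.  169.7] 4.8 z 0.0129
top marker 178 [ 534.9 -313.5] [25.2 20.5] 2.8 z 0.0529
top can 1267 [732.9 227.3] [69.9 68.5] 6.3 z 0.0635
scene stand 990 [485.5 247.3] [89.3 86.3] 65.7 z 0.04
scene barrel 122 [488.7 245.9] [22.4 24.5] 66.2 z 0.1126
scene tally 1166 [ 529.8 -257.2] [ 43.4 169.4] 4.3 z 0.0138
scene marker 126 [ 535.4 -313.5] [30.8 19.8] 4.8 z 0.0533
scene cheeks 3401 [539.9   1.6] [185.3 155.2] 77.1 z 0.0451
```

View pics/cropA.png

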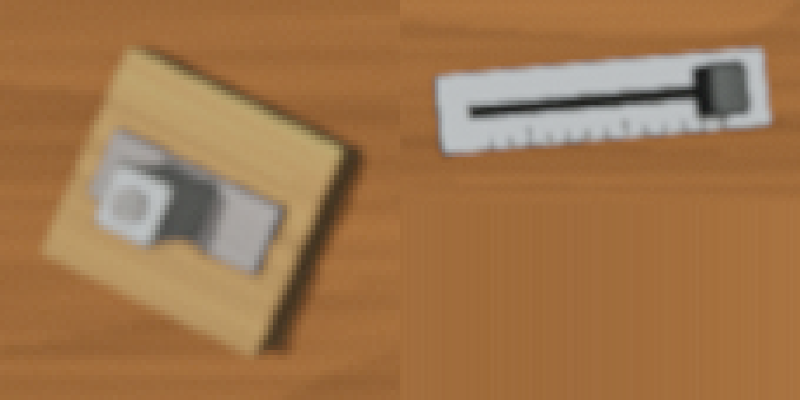

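View pics/cropB.png

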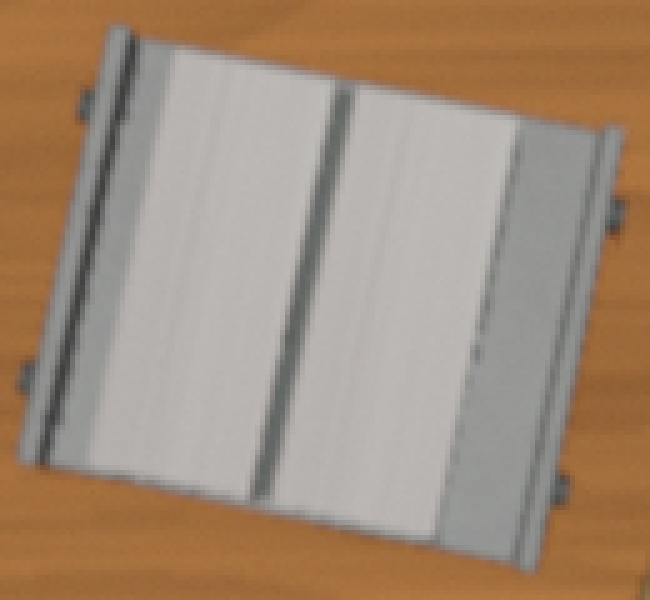

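```bash
cat > slot.py <<'E'
from h import *
def rectify(n,p,c,yaw,z,hx,hy,s):   # image of plane z, local axes; rows=local x, cols=local y ; s m/px
    lx=np.arange(-hx,hx+1e-9,s); ly=np.arange(-hy,hy+1e-9,s); X,Y=np.meshgrid(lx,ly,indexing='ij')
    ca,sa=np.cos(yaw),np.sin(yaw)
    P=np.stack([c[0]+ca*X-sa*Y,c[1]+sa*X+ca*Y,np.full_like(X,z)],-1).reshape(-1,3)
    uv=proj(n,P).astype(np.float32).reshape(*X.shape,2)
    return cv2.remap(p,uv[...,0],uv[...,1],cv2.INTER_CUBIC),lx,ly
if __name__=="__main__":
  for n in("top","scene"):
    p=np.load(f"pics/{n}0.npz")['p']
    print(n,"cam at",-optics.camera_info(n)['R'].T@optics.camera_info(n)['t'])
    c=(.539,0);yaw=np.radians(-12.7)
    im,lx,ly=rectify(n,cv2.cvtColor(p,cv2.COLOR_RGB2GRAY),c,yaw,.045,.065,.04,.0005)
    cv2.imwrite(f"pics/rect_{n}.png",cv2.resize(im,None,fx=3,fy=3))
    xs=[];ms=[];ws=[]
    for i in range(0,len(lx),6):
        r=cv2.GaussianBlur(im[max(0,i-2):i+3].mean(0)[None].astype(np.float32),(5,1),0)[0]
        k=r.argmin(); th=(r[k]+np.median(r))/2
        a=k
        while r[a]>th or a==k: 
            a-=1
            if r[a]>th: break
        b=k
        while r[b]<=th: b+=1
        ea=ly[a]+(th-r[a])/(r[a+1]-r[a])*.0005; eb=ly[b-1]+(th-r[b-1])/(r[b]-r[b-1])*.0005
        xs.append(lx[i]);ms.append((ea+eb)/2);ws.append(eb-ea)
    f=np.polyfit(xs,ms,1); print(n,"slot mid local y",f[1]*1000,"slope deg",np.degrees(f[0]),"width",np.median(ws)*1000, "resid",np.std(np.array(ms)-np.polyval(f,xs))*1000)
    x0=0; Lm=f[1]; print(" world slot pt",c[0]-np.sin(yaw)*Lm,c[1]+np.cos(yaw)*Lm,"yaw",np.degrees(yaw+np.arctan(f[0])))
E
python3 slot.py
python3 - <<'E'
from h import *
o=get_obs(); from scipy.spatial.transform import Rotation as R
M=R.from_quat(o['tool_rot']).as_matrix(); print(M, M.T@(np.array([.4870,.2460,.2])-o['eef_pos'])*100, np.degrees(np.arctan2(M[1,0],M[0,0])))
E
```

```text
top cam at [ 0.50279508 -0.04680404  1.06438311]
top slot mid local y -44.96545823703555 slope deg 42.41540656379456 width 31.28404766286258 resid 129.2652737163939
 world slot pt 0.5291145146796017 -0.043865357794582935 yaw 23.812120523447273
scene cam at [1.17640937 0.02105861 0.87191612]
scene slot mid local y -3.5649454687930695 slope deg -4.075308580218681 width 18.20230541826459 resid 22.889104663896433
 world slot pt 0.538216260269961 -0.003477727452090895 yaw -16.768456862839884
[[ 3.78148471e-01  9.25744684e-01 -7.17336579e-04]
 [ 9.25743030e-01 -3.78149152e-01 -1.74947260e-03]
 [-1.89082518e-03 -2.50894967e-06 -9.99998212e-01]] [-8.74686836 35.78113682  0.51696286] 67.78091639208778
```

View pics/rect_top.png

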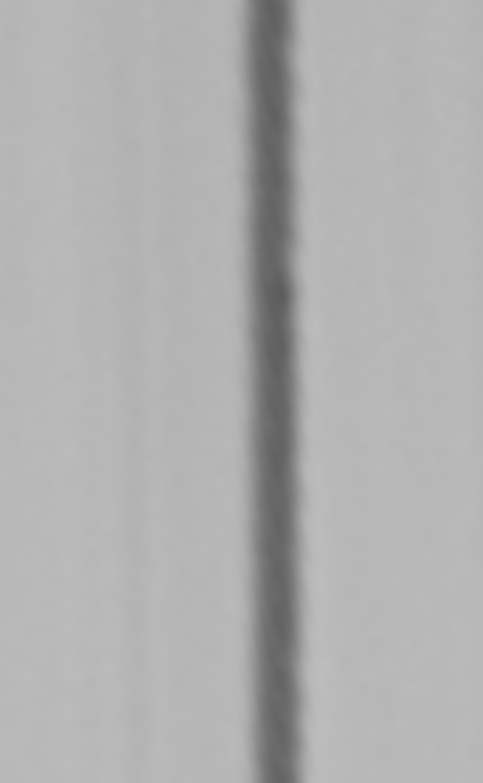

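View pics/rect_scene.png

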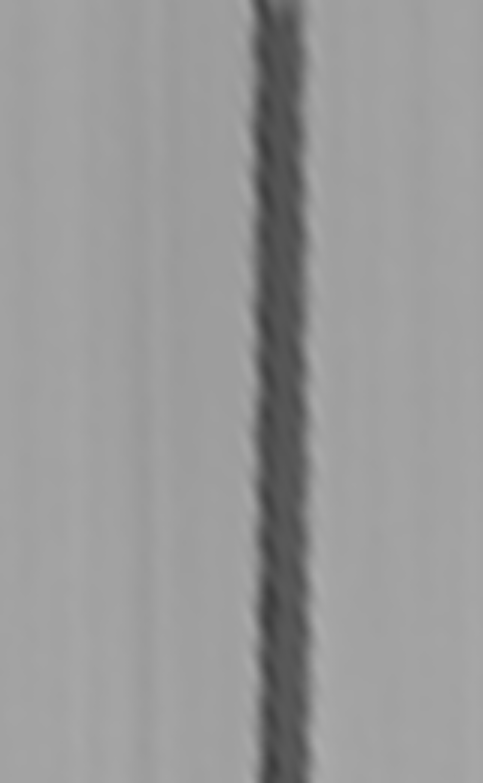

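The rectified pictures show the slot clean and about 8 mm wide, but my edge finder wrapped around. I'll redo it as a thresholded centroid.

```bash
cat > slotm.py <<'E'
from slot import *
def slot(n,p,c=(.539,0),yaw=np.radians(-12.5)):
    im,lx,ly=rectify(n,cv2.cvtColor(p,cv2.COLOR_RGB2GRAY),c,yaw,.045,.055,.04,.0005)
    im=im.astype(float); g=np.clip(np.median(im)-im,0,None); g[g<15]=0
    m=(g*ly).sum(1)/g.sum(1); f=np.polyfit(lx,m,1); th=np.median(g.max(1))/2
    w=(g>th).sum(1).mean()*.5
    return (np.array(c)+f[1]*np.array([-np.sin(yaw),np.cos(yaw)])),np.degrees(yaw+np.arctan(f[0])),w,np.std(m-np.polyval(f,lx))*1000
if __name__=="__main__":
    for n in("top","scene"): print(n,*slot(n,np.load(f"pics/{n}0.npz")['p']))
E
python3 slotm.py
```

```text
top [0.54016495 0.00525473] -12.044400094563805 6.9434389140271495 0.08981935580871207
scene [0.54041372 0.00637687] -12.181549558248456 7.785067873303167 0.13029805477349204
```

```bash
python3 -m inch '[[[8.5,-2,7,0,2.5],[8.5,-4,14,0,2.5],[8.5,-6,20,0,2.5],[8.5,-8,26,0,2.5],[8.5,-8.7,32,0,2.5]]]'
```

```text
clock: 0.72
eef_pos: [0.4362, 0.2695, 0.205]
tool_rot: [0.842, 0.539, -0.001, 0.0]
ft_force: [0.5, 1.0, -0.5]
grip_width: 0.0847
```

```bash
cat > goto.py <<'E'
import sys; from h import *
from scipy.spatial.transform import Rotation as R
def delta(x,y,z,yaw):  # yaw of tool x (deg)
    o=get_obs(); M=R.from_quat(o['tool_rot']).as_matrix(); ty=np.degrees(np.arctan2(M[1,0],M[0,0]))
    d=M.T@(np.array([x,y,z])-o['eef_pos'])*100
    r=-((yaw-ty+180)%360-180)
    print("clock",round(o['clock'],2),"pos",o['eef_pos'].round(4),"toolx yaw",round(ty,2),"tilt",np.degrees(np.arccos(-M[2,2])).round(2),"F",o['ft_force'].round(1),"w",round(o['grip_width'],4)); print("rows d:",d.round(2),"roll",round(r,2))
if __name__=="__main__": delta(*map(float,sys.argv[1:]))
E
python3 goto.py .487 .246 .14 65.4
```

```text
clock 0.72 pos [0.4362 0.2695 0.205 ] toolx yaw 65.28 tilt 0.13 F [ 0.5  1.  -0.5] w 0.0847
rows d: [0.  5.6 6.5] roll -0.12
```

```bash
python3 -m inch '[[[8.5,0,3,1,0],[8.5,0,5.6,3,0],[8.5,0,5.6,4.5,0],[8.5,0,5.6,5,0],[8.5,0,5.6,5,0]]]'; python3 goto.py .487 .246 .077 65.4
python3 - <<'E'
from h import *
p,d=optics.camera("top"); cv2.imwrite("pics/t1.png",cv2.resize(p[230:350,110:250,::-1],None,fx=5,fy=5,interpolation=3))
E
```

```text
clock: 1.35
eef_pos: [0.486, 0.2464, 0.1548]
tool_rot: [0.842, 0.54, -0.002, 0.0]
ft_force: [-0.6, -0.1, 0.3]
grip_width: 0.0848
clock 1.35 pos [0.486  0.2464 0.1548] toolx yaw 65.35 tilt 0.19 F [-0.6 -0.1  0.3] w 0.0848
rows d: [0.03 0.12 7.78] roll -0.05
```

View pics/t1.png

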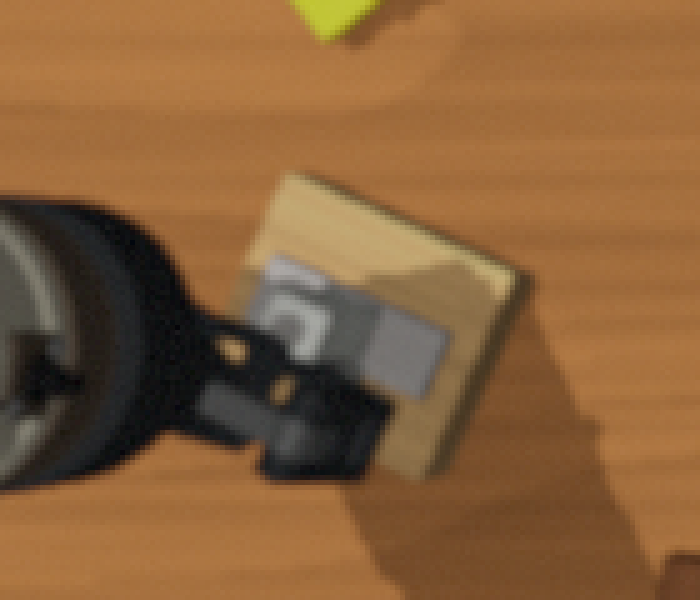

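Run:
```python
from h import *
from scipy.spatial.transform import Rotation as R
o=get_obs();M=R.from_quat(o['tool_rot']).as_matrix()
pts={'fingerR':[-.048,0,0],'fingerL':[.048,0,0],'bodyfront':[0,0,-.06],'tcp':[0,0,0]}
for n in("top","scene"):
    for k,v in pts.items(): 
        uv=proj(n,o['eef_pos']+M@np.array(v))[0]; print(n,k,uv.round(1),"crop",((uv-[110,230])*5).round(0))
p,d=optics.camera("scene"); cv2.imwrite("pics/s1.png",cv2.resize(p[120:270,390:550,::-1],None,fx=4,fy=4,interpolation=3))
```

```text
top fingerR [185.9 308.3] crop [380. 391.]
top fingerL [132.  282.9] crop [110. 265.]
top bodyfront [145.9 296.3] crop [179. 331.]
top tcp [158.8 295.6] crop [244. 328.]
scene fingerR [452.6 173.8] crop [1713. -281.]
scene fingerL [500.8 192.6] crop [1954. -187.]
scene bodyfront [484.3 160.2] crop [1871. -349.]
scene tcp [476.4 183. ] crop [1832. -235.]
```

View pics/s1.png

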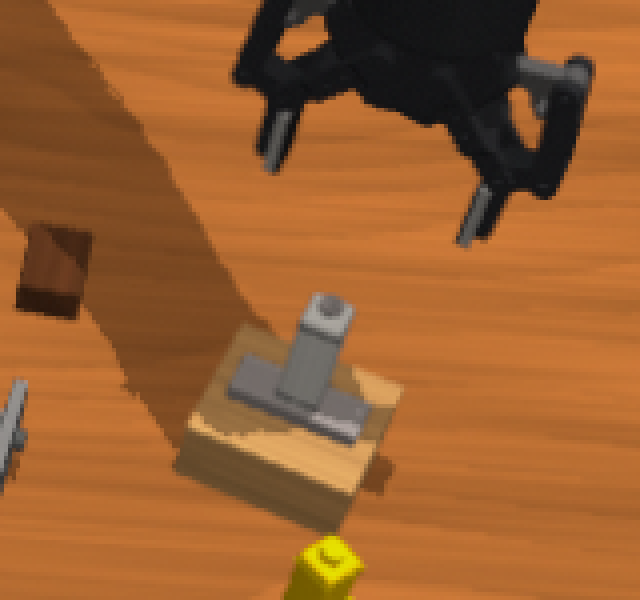

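Run:
```python
from h import *
o=get_obs(); print(o['clock'],o['eef_pos'],o['joint_pos'].round(3),o['joint_vel'].round(3))
for n in("scene","top"):
    p,d=optics.camera(n); W=cloud(n,d); np.savez(f"pics/{n}2.npz",p=p,d=d)
    m=(W[...,2]>.125)&(W[...,2]<.6)&(np.hypot(W[...,0]-.486,W[...,1]-.246)<.1)
    q=W[m]; 
    for a,b in((.13,.16),(.16,.18),(.18,.2),(.2,.24),(.24,.30)):
        s=q[(q[:,2]>a)&(q[:,2]<b)]; 
        if len(s)>5: print(n,a,b,len(s),s.mean(0).round(3),s.min(0).round(3),s.max(0).round(3))
```

```text
1.45 [0.48676464 0.24678598 0.15578658] [ 4.700e-01  3.570e-01  3.400e-02  1.249e+00 -1.000e-03  9.000e-01] [-0.002 -0.004  0.008  0.    -0.001  0.   ]
scene 0.18 0.2 15 [0.488 0.232 0.198] [0.462 0.198 0.196] [0.517 0.289 0.2  ]
scene 0.2 0.24 288 [0.495 0.245 0.22 ] [0.459 0.188 0.2  ] [0.527 0.306 0.24 ]
scene 0.24 0.3 2048 [0.497 0.247 0.273] [0.45  0.175 0.24 ] [0.531 0.319 0.3  ]
top 0.18 0.2 7 [0.475 0.2   0.197] [0.471 0.196 0.191] [0.479 0.202 0.2  ]
top 0.2 0.24 28 [0.476 0.198 0.217] [0.472 0.192 0.202] [0.48  0.203 0.24 ]
top 0.24 0.3 890 [0.469 0.198 0.277] [0.447 0.175 0.24 ] [0.529 0.308 0.3  ]
```

Run:
```python
from h import *
z=np.load("pics/scene0.npz"); W=cloud("scene",z['d'])
m=(W[...,2]>.05)&(W[...,2]<.6)&(np.hypot(W[...,0]-.189,W[...,1]-.462)<.12)
q=W[m]; print(len(q), np.sort(q[:,2])[:40].round(3)); s=q[q[:,2]<.26]; print(s.min(0),s.max(0),s.mean(0))
o=proj("scene",[.189,.462,.205]);print(o)
cv2.imwrite("pics/s0c.png",cv2.resize(z['p'][0:100,530:640,::-1],None,fx=5,fy=5,interpolation=3))
```

```text
2730 [0.242 0.245 0.245 0.246 0.247 0.247 0.247 0.247 0.248 0.248 0.248 0.248
 0.249 0.249 0.249 0.25  0.25  0.25  0.25  0.25  0.251 0.251 0.251 0.252
 0.252 0.252 0.252 0.252 0.252 0.252 0.252 0.253 0.253 0.253 0.253 0.253
 0.254 0.254 0.254 0.254]
[0.17272968 0.40938724 0.24230407] [0.22035036 0.51302467 0.25966068] [0.19788735 0.46079428 0.25348627]
[[570.10644657  73.10388174]]
```

View pics/s0c.png

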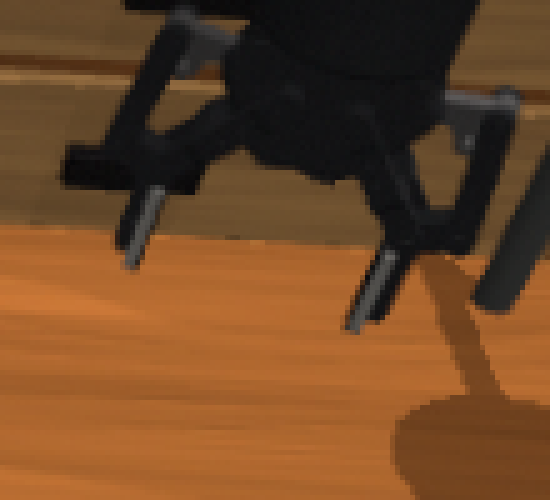

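Both cameras put the open fingertips about 40 mm above where the reported TCP says they should be, while x and y agree. I'll close the fingers partly here in free air to measure where the pads really end.

```bash
python3 -m inch '[[[2.4,0,0,0,0],[2.4,0,0,0,0],[2.4,0,0,0,0],[2.4,0,0,0,0],[2.4,0,0,0,0]]]'
python3 - <<'E'
from h import *
o=get_obs(); print(o['clock'],o['eef_pos'],o['grip_width'])
for n in("scene","top"):
    p,d=optics.camera(n); W=cloud(n,d)
    m=(W[...,2]>.125)&(W[...,2]<.6)&(np.hypot(W[...,0]-.486,W[...,1]-.246)<.08)
    q=W[m]; print(n,np.sort(q[:,2])[:20].round(3)); s=q[(q[:,2]<.205)];print(s.mean(0),s.min(0),s.max(0))
    if n=="scene": cv2.imwrite("pics/s3.png",cv2.resize(p[120:270,390:550,::-1],None,fx=4,fy=4,interpolation=3))
E
```

```text
clock: 2.17
eef_pos: [0.4871, 0.2467, 0.1559]
tool_rot: [0.842, 0.54, -0.0, 0.0]
ft_force: [0.1, 0.8, -0.2]
grip_width: 0.0241
2.175 [0.48707458 0.24667325 0.15588275] 0.024144699635636882
scene [0.182 0.182 0.182 0.183 0.184 0.184 0.184 0.185 0.185 0.185 0.186 0.187
 0.187 0.187 0.187 0.188 0.188 0.188 0.188 0.188]
[0.49491431 0.24450897 0.19504886] [0.47413734 0.2213644  0.18178515] [0.50643598 0.2742131  0.20492313]
top [0.181 0.182 0.184 0.184 0.184 0.184 0.185 0.185 0.186 0.186 0.188 0.188
 0.189 0.19  0.191 0.191 0.193 0.193 0.193 0.194]
[0.49114353 0.23082993 0.19182675] [0.48478264 0.22156514 0.18092141] [0.50303178 0.25443929 0.20451888]
```

View pics/s3.png

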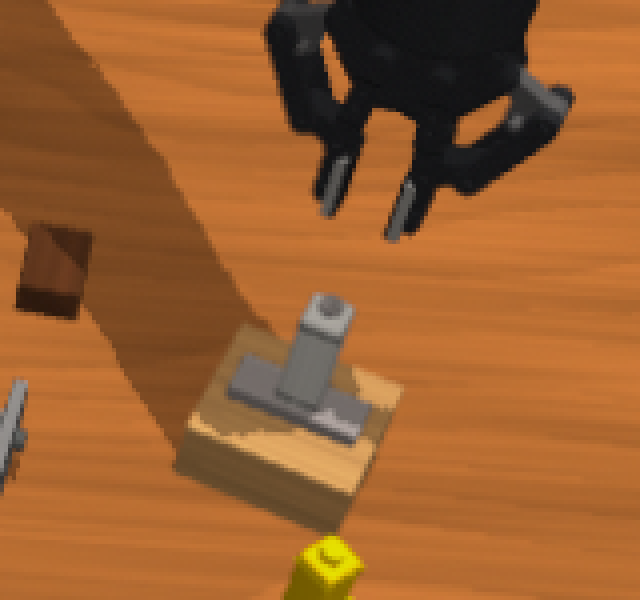

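Closed to 24 mm, the tips are at z≈0.182 with a reported TCP z of 0.156. So the true tip height is eef_z + 26 mm (+40 mm when open), not −14 mm. I'll work from the camera-measured tip height.

```bash
python3 -m inch '[[[6,0,0,0,0],[6,0,0,1,0],[6,0,0,3,0],[6,0,0,5,0],[6,0,0,6,0]]]'; python3 goto.py .487 .246 .037 65.4
python3 - <<'E'
from h import *
o=get_obs()
for n in("scene","top"):
    p,d=optics.camera(n); a=p[:,:,::-1].copy()
    from scipy.spatial.transform import Rotation as R
    M=R.from_quat(o['tool_rot']).as_matrix(); e=o['eef_pos']+[0,0,.033]
    h=o['grip_width']/2
    c=(slice(150,270),slice(410,540)) if n=="scene" else (slice(235,345),slice(120,245)); o0=(c[1].start,c[0].start)
    im=cv2.resize(a[c],None,fx=5,fy=5,interpolation=3)
    for sx in(-1,1):
        for sy in(-1,1):
            u=(proj(n,e+M@np.array([sx*h,sy*.011,0]))[0]-o0)*5; cv2.circle(im,tuple(u.astype(int)),3,(0,0,255),-1)
    cv2.imwrite(f"pics/{n}4.png",im)
E
```

```text
clock: 2.9
eef_pos: [0.486, 0.2461, 0.0941]
tool_rot: [0.842, 0.54, -0.002, 0.0]
ft_force: [-0.2, 0.4, -1.1]
grip_width: 0.0597
clock 2.9 pos [0.486  0.2461 0.0941] toolx yaw 65.33 tilt 0.19 F [-0.2  0.4 -1.1] w 0.0597
rows d: [0.05 0.1  5.71] roll -0.07
```

View pics/scene4.png

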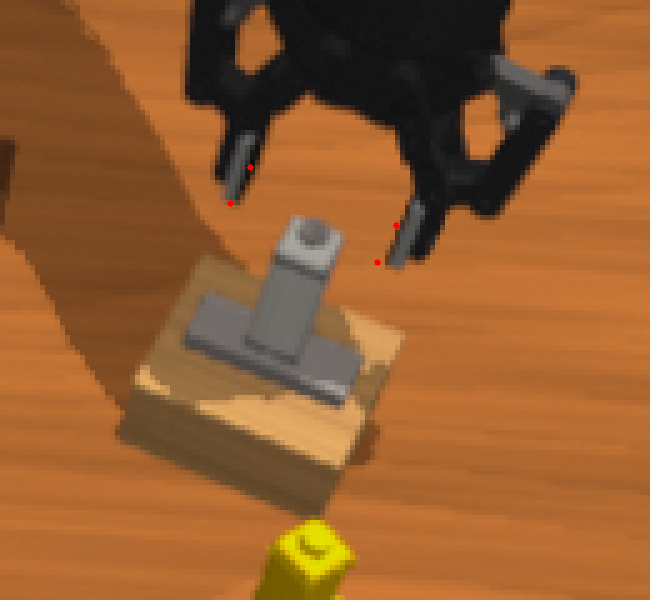

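View pics/top4.png

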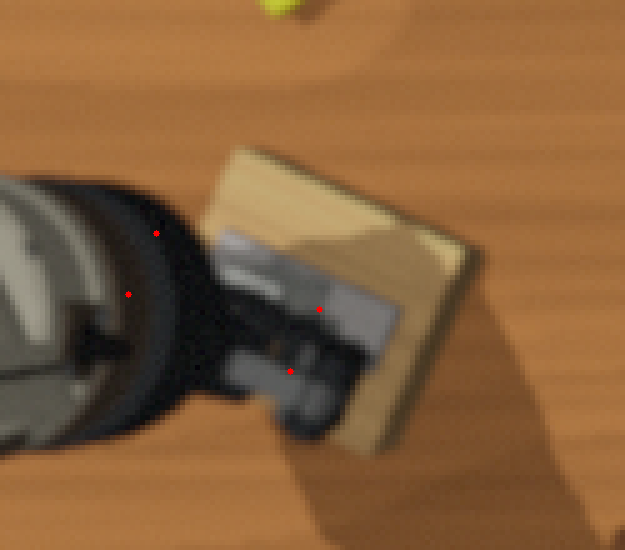

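```bash
python3 -m inch '[[[6,0.05,0.1,2,0],[6,0.05,0.1,4,0],[6,0.05,0.1,5.3,0],[6,0.05,0.1,5.7,0],[6,0.05,0.1,5.7,0]]]'; python3 goto.py .487 .246 .037 65.4
python3 - <<'E'
from h import *
p,d=optics.camera("scene"); cv2.imwrite("pics/s5.png",cv2.resize(p[150:270,410:540,::-1],None,fx=5,fy=5,interpolation=3))
E
```

```text
clock: 3.62
eef_pos: [0.4872, 0.2461, 0.0377]
tool_rot: [0.842, 0.54, -0.002, 0.0]
ft_force: [0.2, -0.8, 0.9]
grip_width: 0.0599
clock 3.62 pos [0.4872 0.2461 0.0377] toolx yaw 65.34 tilt 0.18 F [ 0.2 -0.8  0.9] w 0.0599
rows d: [-0.02 -0.02  0.07] roll -0.06
```

View pics/s5.png

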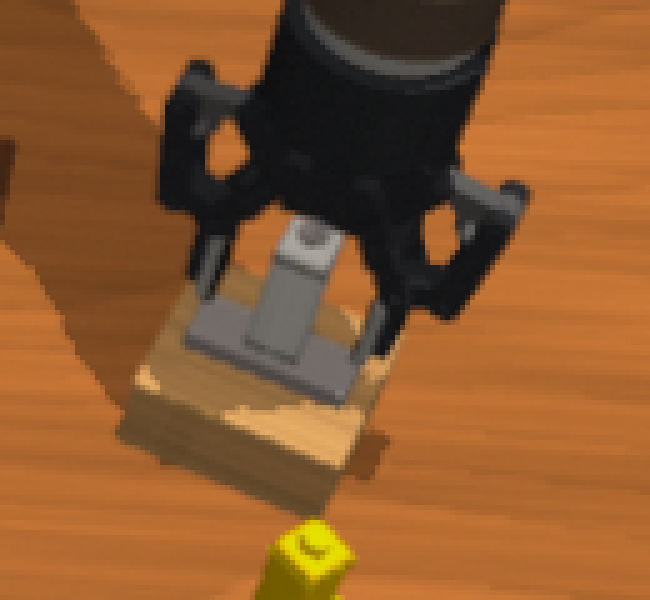

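```bash
python3 -m inch '[[[6,-0.02,-0.02,-0.4,0],[4,-0.02,-0.02,-0.4,0],[2.6,-0.02,-0.02,-0.4,0],[1.8,-0.02,-0.02,-0.4,0],[1.8,-0.02,-0.02,-0.4,0]]]';python3 -m inch '[[[1.6,0,0,0,0],[1.6,0,0,0,0],[1.6,0,0,0,0],[1.6,0,0,0,0],[1.6,0,0,0,0]]]'; python3 goto.py .487 .246 .042 65.4
python3 - <<'E'
from h import *
for n in ("scene","top"):
    p,d=optics.camera(n); 
    if n=="scene": cv2.imwrite("pics/s6.png",cv2.resize(p[150:270,410:540,::-1],None,fx=5,fy=5,interpolation=3))
E
```

```text
clock: 4.3
eef_pos: [0.4874, 0.2462, 0.0424]
tool_rot: [0.842, 0.54, -0.001, 0.0]
ft_force: [-0.2, -0.2, 3.7]
grip_width: 0.0214
clock: 4.92
eef_pos: [0.4874, 0.2462, 0.0424]
tool_rot: [0.842, 0.54, -0.001, 0.0]
ft_force: [-0.7, -1.8, 2.3]
grip_width: 0.0212
clock 4.92 pos [0.4874 0.2462 0.0424] toolx yaw 65.33 tilt 0.12 F [-0.7 -1.8  2.3] w 0.0212
rows d: [-0.04 -0.03  0.04] roll -0.07
```

View pics/s6.png

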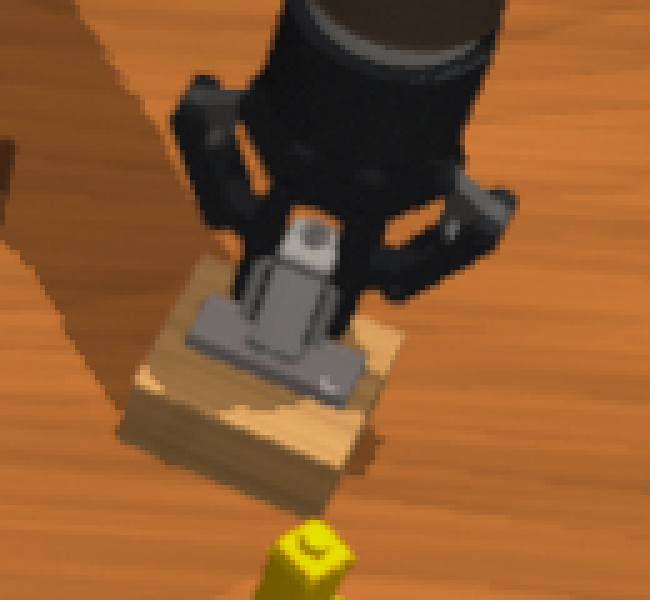

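```bash
python3 -m inch '[[[1.6,0,0,-1,0],[1.6,0,0,-3,0],[1.6,0,0,-5,0],[1.6,0,0,-6.5,0],[1.6,0,0,-6.5,0]]]'; python3 goto.py .5403 .0065 .107 77.9
```

```text
clock: 5.65
eef_pos: [0.4884, 0.2468, 0.1086]
tool_rot: [0.842, 0.54, 0.0, 0.001]
ft_force: [-0.3, -0.2, -2.5]
grip_width: 0.0214
clock 5.65 pos [0.4884 0.2468 0.1086] toolx yaw 65.33 tilt 0.08 F [-0.3 -0.2 -2.5] w 0.0214
rows d: [-19.67  14.75   0.18] roll -12.57
```

```bash
python3 -m inch '[[[1.6,-3,2.2,0,-2],[1.6,-7,5.2,0,-5],[1.6,-11,8.2,0,-8],[1.6,-15,11.2,0,-11],[1.6,-18,13.5,0,-12.5]]]'; python3 goto.py .5403 .0065 .107 77.9
```

```text
clock: 6.28
eef_pos: [0.5353, 0.0249, 0.1077]
tool_rot: [0.778, 0.628, -0.001, 0.0]
ft_force: [-0.0, 0.2, -2.5]
grip_width: 0.0214
clock 6.28 pos [0.5353 0.0249 0.1077] toolx yaw 77.82 tilt 0.06 F [-0.   0.2 -2.5] w 0.0214
rows d: [-1.69  0.87  0.07] roll -0.08
```

```bash
python3 -m inch '[[[1.6,-1,0.5,0.5,0],[1.6,-1.7,0.9,1,0],[1.6,-1.7,0.9,1.7,0],[1.6,-1.7,0.9,2,0],[1.6,-1.7,0.9,2,0]]]'; python3 goto.py .5403 .0065 .08 77.9
python3 - <<'E'
from h import *
from slotm import slot
for n in ("scene","top"):
    p,d=optics.camera(n); np.savez(f"pics/{n}7.npz",p=p,d=d)
    c=(slice(170,290),slice(280,410)) if n=="scene" else (slice(205,325),slice(255,385))
    cv2.imwrite(f"pics/{n}7.png",cv2.resize(p[c][:,:,::-1],None,fx=5,fy=5,interpolation=3))
E
```

```text
clock: 6.9
eef_pos: [0.5401, 0.0073, 0.0873]
tool_rot: [0.778, 0.629, -0.001, -0.0]
ft_force: [0.6, 0.4, -2.6]
grip_width: 0.0216
clock 6.9 pos [0.5401 0.0073 0.0873] toolx yaw 77.91 tilt 0.1 F [ 0.6  0.4 -2.6] w 0.0216
rows d: [-0.07  0.04  0.73] roll 0.01
```

View pics/scene7.png

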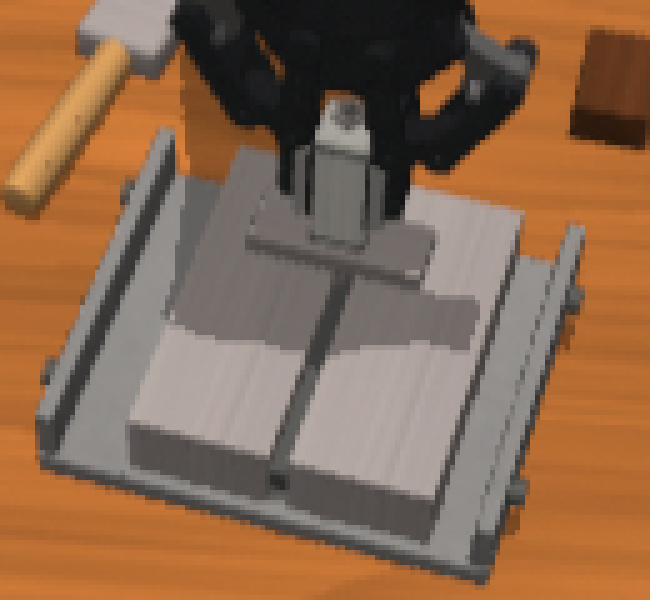

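View pics/top7.png

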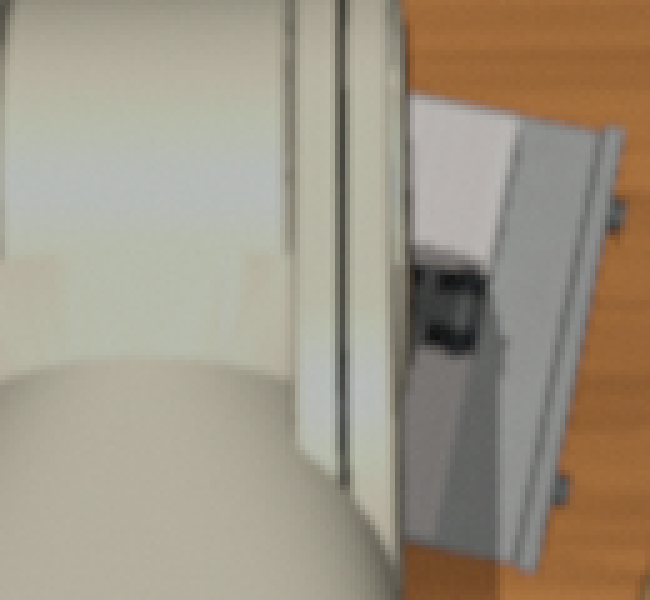

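Run:
```python
from slotm import *
p=np.load("pics/scene7.npz")['p']; o=get_obs()
c=(.5401,.0073); yaw=np.radians(-12.1)
im,lx,ly=rectify("scene",p,c,yaw,o['eef_pos'][2]-.0024+.01,.04,.05,.00025)
cv2.imwrite("pics/rb.png",cv2.resize(im[::-1,:,::-1],None,fx=2,fy=2)[:,:])
g=cv2.cvtColor(im,cv2.COLOR_RGB2GRAY)
im2,_,_=rectify("scene",p,c,yaw,.045,.07,.05,.00025); cv2.imwrite("pics/rb2.png",cv2.resize(im2[:,:,::-1],None,fx=1.5,fy=1.5))
```

```text
(no output)
```

View pics/rb.png

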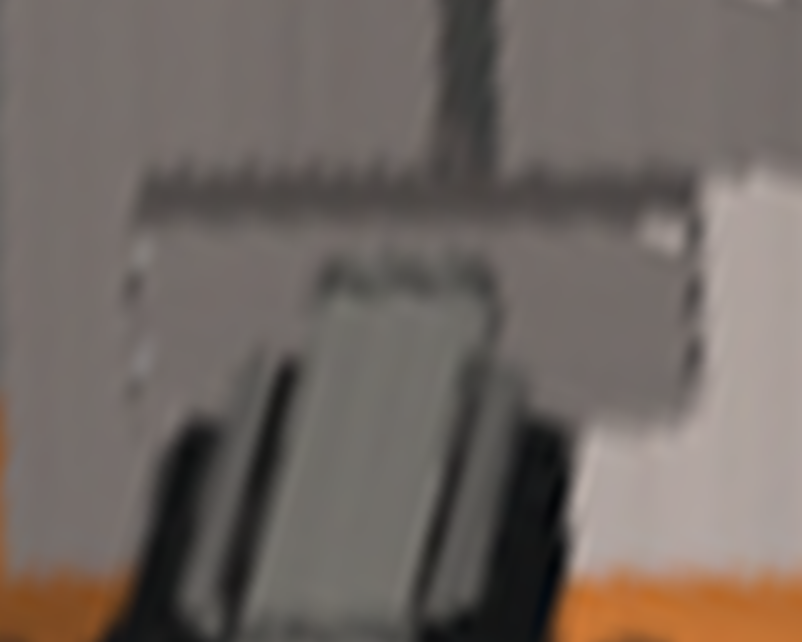

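Run:
```python
from slotm import *
z=np.load("pics/scene7.npz"); p=z['p']; W=cloud("scene",z['d']); c=np.array([.5401,.0073]); yaw=np.radians(-12.1)
D=W[...,:2]-c; X=np.cos(yaw)*D[...,0]+np.sin(yaw)*D[...,1]; Y=-np.sin(yaw)*D[...,0]+np.cos(yaw)*D[...,1]
Z=W[...,2]
m=(np.abs(Y)<.045)&(X>.0)&(X<.02)&(Z>.088)&(Z<.1)
print("base top z",np.median(Z[m]),"Y range",np.percentile(Y[m],[0,1,99,100])*1000,"X",X[m].min(),X[m].max(), m.sum())
m=(np.abs(Y)<.018)&(np.abs(X)<.018)&(Z>.152)&(Z<.164); print("barrel top",Z[m].min(),np.median(Z[m]),np.percentile(Y[m],[0,50,100])*1000,np.percentile(X[m],[0,50,100])*1000,m.sum())
m=(np.abs(Y)<.03)&(X>.03)&(X<.06)&(Z<.05)&(Z>.04); print("bed top z",np.median(Z[m]))
# slot now in front of gauge
im,lx,ly=rectify("scene",cv2.cvtColor(p,cv2.COLOR_RGB2GRAY),c,yaw,.045,.075,.03,.0005)
im=im.astype(float)
for a,b in((.03,.04),(.04,.05),(.05,.06),(.06,.07)):
    r=im[(lx>a)&(lx<b)].mean(0); g=np.clip(np.median(r)-r-15,0,None); g[np.abs(ly)>.012]=0
    print(a,(g*ly).sum()/g.sum()*1000,(g>g.max()/2).sum()*.5)
```

```text
base top z 0.09397879835147988 Y range [-33.50660637 -31.98269333  36.09420871  36.27357256] X 0.0001345158605341179 0.01260891092474765 202
barrel top 0.15202230702719258 0.15835975374343172 [-17.95519622  -1.51639116  17.95729791] [-11.14122414   6.45057296  14.03086884] 122
bed top z 0.04496418406308714
0.03 -0.9769873489425716 7.5
0.04 -0.8410522140129645 7.5
0.05 -0.9736672771370319 7.5
0.06 -0.9738704536932616 7.5
```

```bash
python3 -m inch '[[[1.6,-0.15,0,0.4,0],[1.6,-0.28,0,0.9,0],[1.6,-0.28,0,1.3,0],[1.6,-0.28,0,1.4,0],[1.6,-0.28,0,1.4,0]]]'
cat > meas.py <<'E'
from slotm import *
p,d=optics.camera("scene"); o=get_obs(); e=o['eef_pos']; print(e.round(4),o['ft_force'].round(1))
import sys; tag=sys.argv[1]
np.savez(f"pics/{tag}.npz",p=p,d=d)
c=e[:2]; yaw=np.radians(-12.1); zu=e[2]-.0024
G=cv2.cvtColor(p,cv2.COLOR_RGB2GRAY)
im,lx,ly=rectify("scene",p,c,yaw,zu+.01,.03,.05,.00025)
cv2.imwrite(f"pics/{tag}.png",cv2.resize(im[::-1,:,::-1],None,fx=2,fy=2))
im,lx,ly=rectify("scene",G,c,yaw,.045,.075,.03,.0005); im=im.astype(float)
for a,b in((.035,.045),(.045,.055),(.055,.065)):
    r=im[(lx>a)&(lx<b)].mean(0); g=np.clip(np.median(r)-r-15,0,None); g[np.abs(ly)>.012]=0
    print("slot y mm",(g*ly).sum()/g.sum()*1000)
E
python3 meas.py m1
```

```text
clock: 7.62
eef_pos: [0.5399, 0.0042, 0.0737]
tool_rot: [0.778, 0.629, -0.001, 0.0]
ft_force: [-0.4, 0.4, -2.1]
grip_width: 0.0214
[0.5401 0.0042 0.0738] [ 0.2  0.7 -2.6]
slot y mm 2.0402625298329653
slot y mm 2.1106843575419285
slot y mm 1.9616580059249487
```

View pics/m1.png

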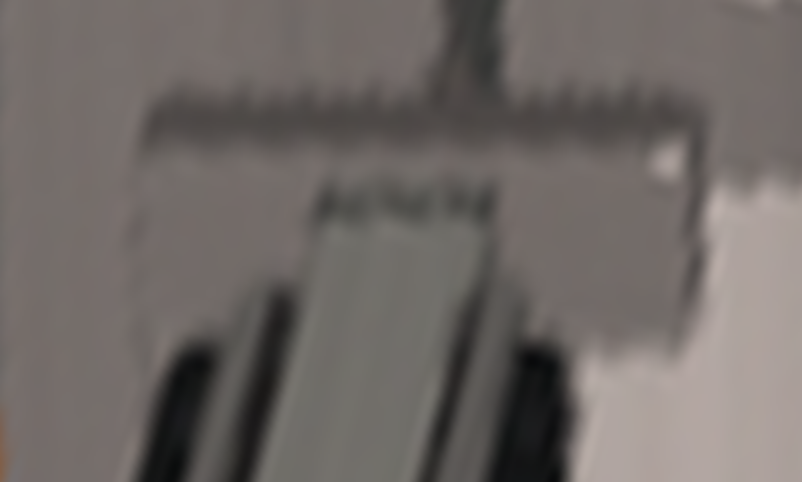

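```bash
cat > fit.py <<'E'
from slotm import *
import sys; from scipy.optimize import minimize
tag=sys.argv[1]; e=np.array(list(map(float,sys.argv[2:5]))); p=np.load(f"pics/{tag}.npz")['p']
G=cv2.GaussianBlur(cv2.cvtColor(p,cv2.COLOR_RGB2GRAY).astype(np.float32),(0,0),0.8)
gm=np.hypot(cv2.Sobel(G,cv2.CV_32F,1,0),cv2.Sobel(G,cv2.CV_32F,0,1)); gm=np.minimum(gm,120)
yaw0=np.radians(-12.1)
B=lambda sx,sy,z:(sx*.013,sy*.035,z)
E=[(B(1,-1,.01),B(1,1,.01)),(B(1,-1,0),B(1,1,0)),(B(1,1,.01),B(-.2,1,.01)),(B(1,1,0),B(1,1,.01)),(B(1,-1,0),B(1,-1,.01)),(B(1,1,0),B(-.2,1,0)),(B(1,-1,.01),B(-.2,-1,.01)),
   ((.011,-.011,.01),(.011,.011,.01)),((.011,-.011,.074),(.011,.011,.074)),((.011,.011,.05),(.011,.011,.074)),((.011,-.011,.05),(.011,-.011,.074)),((.011,.011,.01),(.011,.011,.025)),((.011,-.011,.01),(.011,-.011,.025))]
P=np.concatenate([np.linspace(a,b,40) for a,b in E])
def pts(q):
    yaw=yaw0; c,s=np.cos(yaw),np.sin(yaw)
    x,y=P[:,0]+q[0],P[:,1]+q[1]
    return np.c_[e[0]+c*x-s*y,e[1]+s*x+c*y,e[2]-.0024+q[2]+P[:,2]]
def sc(q):
    uv=proj("scene",pts(q)).astype(np.float32); return cv2.remap(gm,uv[:,0].copy(),uv[:,1].copy(),1).mean()
best=max(((sc((x,y,z)),x,y,z) for x in np.arange(-.006,.0061,.0005) for y in np.arange(-.005,.0051,.00025) for z in (-.002,-.001,0,.001,.002)))
print("best",best)
for y in np.arange(-.004,.0041,.0005): print(round(y*1000,2),round(max(sc((best[1]+dx,y,best[3])) for dx in np.arange(-.001,.0011,.0005)),2),end=' | ')
uv=proj("scene",pts(best[1:])); im=cv2.resize(p[160:270,300:400,::-1],None,fx=6,fy=6,interpolation=3)
for u in (uv-[300,160]+.5)*6: cv2.circle(im,tuple(u.astype(int)),1,(0,0,255),-1)
cv2.imwrite(f"pics/fit_{tag}.png",im[:600])
E
python3 fit.py m1 .5401 .0042 .0738;python3 fit.py scene7 .5401 .0073 .0873
```

```text
Traceback (most recent call last):
  File "fit.py", line 17, in <module>
    best=max(((sc((x,y,z)),x,y,z) for x in np.arange(-.006,.0061,.0005) for y in np.arange(-.005,.0051,.00025) for z in (-.002,-.001,0,.001,.002)))
  File "fit.py", line 17, in <genexpr>
    best=max(((sc((x,y,z)),x,y,z) for x in np.arange(-.006,.0061,.0005) for y in np.arange(-.005,.0051,.00025) for z in (-.002,-.001,0,.001,.002)))
               ~~^^^^^^^^^
  File "fit.py", line 16, in sc
    uv=proj("scene",pts(q)).astype(np.float32); return cv2.remap(gm,uv[:,0].copy(),uv[:,1].copy(),1).mean()
       ~~~~^^^^^^^^^^^^^^^^
  File "h.py", line 13, in proj
    i,f=K(n); c=np.atleast_2d(X)@i['R'].T+i['t']; x=c[:,0]/c[:,2];y=c[:,1]/c[:,2]; s=1+i['k1']*(x*x+y*y)
        ~^^^
  File "h.py", line 4, in K
    i=optics.camera_info(n); f=240/np.tan(np.radians(i['vfov']/2)); return i,f
ValueError: time passes only in moves, steps and waits
Traceback (most recent call last):
  File "fit.py", line 17, in <module>
    best=max(((sc((x,y,z)),x,y,z) for x in np.arange(-.006,.0061,.0005) for y in np.arange(-.005,.0051,.00025) for z in (-.002,-.001,0,.001,.002)))
  File "fit.py", line 17, in <genexpr>
    best=max(((sc((x,y,z)),x,y,z) for x in np.arange(-.006,.0061,.0005) for y in np.arange(-.005,.0051,.00025) for z in (-.002,-.001,0,.001,.002)))
               ~~^^^^^^^^^
  File "fit.py", line 16, in sc
    uv=proj("scene",pts(q)).astype(np.float32); return cv2.remap(gm,uv[:,0].copy(),uv[:,1].copy(),1).mean()
       ~~~~^^^^^^^^^^^^^^^^
  File "h.py", line 13, in proj
    i,f=K(n); c=np.atleast_2d(X)@i['R'].T+i['t']; x=c[:,0]/c[:,2];y=c[:,1]/c[:,2]; s=1+i['k1']*(x*x+y*y)
        ~^^^
  File "h.py", line 4, in K
    i=optics.camera_info(n); f=240/np.tan(np.radians(i['vfov']/2)); return i,f
ValueError: time passes only in moves, steps and waits
```

The interface limits repeated `camera_info` calls, so I'll cache it.

```bash
sed -i 's/^def K(n):/_C={}\ndef K(n):\n    if n not in _C: _C[n]=_K(n)\n    return _C[n]\ndef _K(n):/' h.py; python3 fit.py m1 .5401 .0042 .0738;python3 fit.py scene7 .5401 .0073 .0873; python3 goto.py .54 .005 .0738 77.9
```

```text
best (np.float32(73.16811), np.float64(-0.006), np.float64(0.003000000000000007), 0.002)
-4.0 47.84 | -3.5 50.69 | -3.0 54.01 | -2.5 56.77 | -2.0 59.28 | -1.5 61.17 | -1.0 62.55 | -0.5 63.22 | 0.0 63.8 | 0.5 65.26 | 1.0 67.95 | 1.5 71.12 | 2.0 73.98 | 2.5 75.75 | 3.0 76.07 | 3.5 74.53 | 4.0 72.0 | best (np.float32(82.55442), np.float64(0.001000000000000006), np.float64(0.0027500000000000068), 0.002)
-4.0 52.73 | -3.5 53.78 | -3.0 55.43 | -2.5 56.74 | -2.0 58.23 | -1.5 60.33 | -1.0 63.33 | -0.5 66.87 | 0.0 70.12 | 0.5 72.76 | 1.0 75.37 | 1.5 78.22 | 2.0 80.6 | 2.5 82.2 | 3.0 82.53 | 3.5 82.03 | 4.0 81.21 | clock 7.67 pos [0.5401 0.0042 0.0738] toolx yaw 77.88 tilt 0.05 F [ 0.2  0.7 -2.6] w 0.0213
rows d: [ 0.07 -0.02  0.  ] roll -0.02
```

View pics/fit_m1.png

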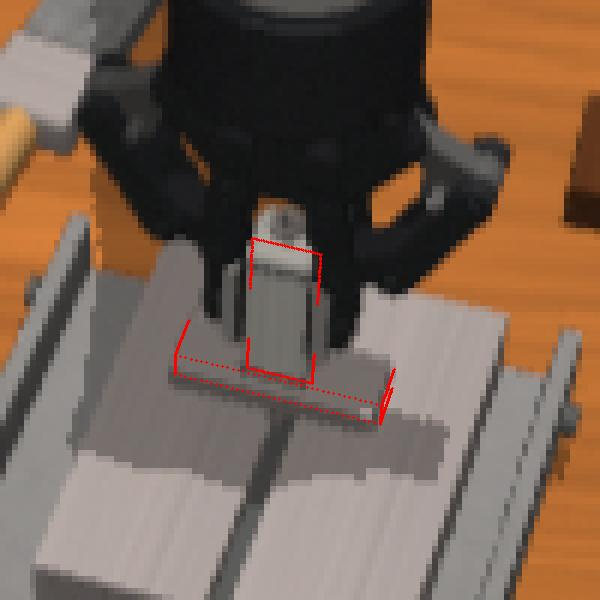

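```bash
sed -i 's/np.arange(-.006,.0061,.0005) for y/np.arange(-.002,.0041,.00025) for y/' fit.py; python3 fit.py m1 .5401 .0042 .0738
```

```text
best (np.float32(72.54888), np.float64(-0.0015), np.float64(0.003000000000000007), -0.001)
-4.0 54.91 | -3.5 55.52 | -3.0 56.16 | -2.5 57.31 | -2.0 58.85 | -1.5 60.83 | -1.0 62.87 | -0.5 64.96 | 0.0 66.3 | 0.5 68.06 | 1.0 69.54 | 1.5 70.36 | 2.0 71.48 | 2.5 72.2 | 3.0 72.55 | 3.5 72.25 | 4.0 70.99 |
```

View pics/fit_m1.png

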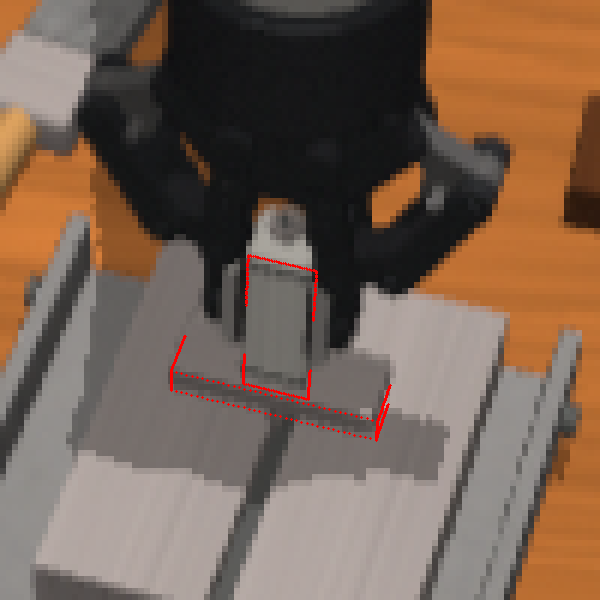

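View pics/fit_scene7.png

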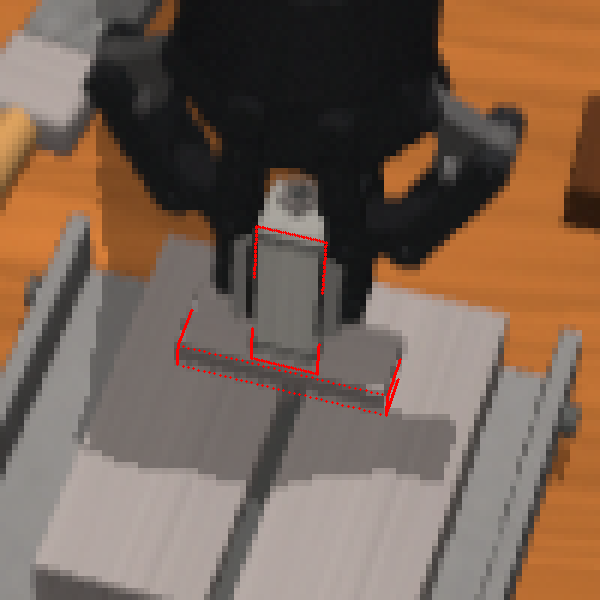

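Run:
```python
import numpy as np,cv2
p=np.load("pics/m1.npz")['p'][:,:,::-1]
a=p[185:240,318:378]; a=cv2.convertScaleAbs(a,alpha=1.6,beta=-30)
cv2.imwrite("pics/z1.png",cv2.resize(a,None,fx=10,fy=10,interpolation=cv2.INTER_NEAREST))
```

```text
(no output)
```

View pics/z1.png

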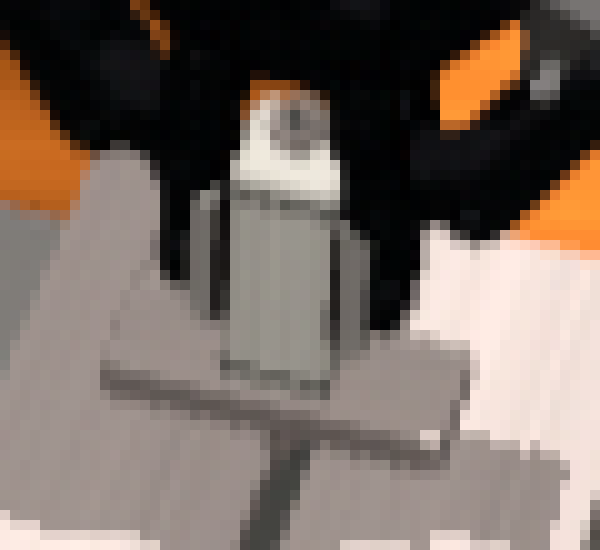

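Run:
```python
from h import *
c=np.array([.5401,.0042]); yaw=np.radians(-12.1); R=np.array([[np.cos(yaw),np.sin(yaw)],[-np.sin(yaw),np.cos(yaw)]])
def loc(uv,z): return (plane_pt("scene",[uv],z)[0,:2]-c)@R.T*1000
off=np.array([318,185])-.5
for nm,uv,z in [('FL top',(100,365),.0814),('FR top',(445,438),.0814),('BR top',(470,358),.0814),('FL bot',(102,388),.0714),('FR bot',(442,467),.0714),('topFL',(230,190),.1454),('topFR',(340,208),.1454),('topBL',(250,100),.1454)]:
    print(nm,loc(np.array(uv)/10+off,z).round(2))
# slot edges at rows
for v in (450,500,540):
    pass
print('slot L/R at v=500', loc(np.array([250,500])/10+off,.045),loc(np.array([292,500])/10+off,.045))
```

```text
FL top [ 11.69 -33.04]
FR top [ 9.1  36.32]
BR top [-11.65  35.91]
FL bot [  9.48 -33.26]
FR bot [ 8.54 36.17]
topFL [13.96 -7.46]
topFR [12.11 13.18]
topBL [ -8.52 -10.09]
slot L/R at v=500 [ 8.04772519 -2.35468428] [5.52898071 5.72460279]
```

```bash
python3 -m inch '[[[1.6,0,0,0.2,0],[1.6,0,0,0.35,0],[1.6,0,0,0.45,0],[1.6,0,0,0.55,0],[1.6,0,0,0.6,0]]]'; python3 goto.py .54 .005 .0738 77.9
```

```text
clock: 8.3
eef_pos: [0.54, 0.0042, 0.0678]
tool_rot: [0.778, 0.629, -0.0, 0.0]
ft_force: [0.5, -0.2, -1.5]
grip_width: 0.0212
clock 8.3 pos [0.54   0.0042 0.0678] toolx yaw 77.89 tilt 0.05 F [ 0.5 -0.2 -1.5] w 0.0212
rows d: [ 0.07 -0.02 -0.6 ] roll -0.01
```

```bash
python3 -m inch '[[[1.6,0,0,0.05,0],[1.6,0,0,0.1,0],[1.6,0,0,0.15,0],[1.6,0,0,0.2,0],[1.6,0,0,0.2,0]]]'; python3 goto.py .54 .005 .0738 77.9
```

```text
clock: 8.93
eef_pos: [0.5399, 0.0042, 0.0657]
tool_rot: [0.778, 0.629, -0.0, 0.0]
ft_force: [0.0, -0.1, -3.2]
grip_width: 0.0213
clock 8.93 pos [0.5399 0.0042 0.0657] toolx yaw 77.89 tilt 0.06 F [ 0.  -0.1 -3.2] w 0.0213
rows d: [ 0.08 -0.01 -0.81] roll -0.01
```

```bash
python3 -m inch '[[[1.6,0,0,0.1,0],[1.6,0,0,0.2,0],[1.6,0,0,0.2,0],[1.6,0,0,0.2,0],[1.6,0,0,0.2,0]]]'|grep -v -e rot -e grip;  python3 -m inch '[[[1.6,0,0,0.1,0],[1.6,0,0,0.1,0],[1.6,0,0,0.1,0],[1.6,0,0,0.1,0],[1.6,0,0,0.1,0]]]'|grep -v -e rot -e grip;  python3 -m inch '[[[1.6,0,0,0.1,0],[1.6,0,0,0.1,0],[1.6,0,0,0.1,0],[1.6,0,0,0.1,0],[1.6,0,0,0.1,0]]]'|grep -v -e rot -e grip; python3 -m inch '[[[1.6,0,0,0.1,0],[1.6,0,0,0.1,0],[1.6,0,0,0.1,0],[1.6,0,0,0.1,0],[1.6,0,0,0.1,0]]]'|grep -v -e rot -e grip
```

```text
clock: 9.55
eef_pos: [0.54, 0.0042, 0.0638]
ft_force: [-0.9, 0.4, -3.0]
clock: 10.18
eef_pos: [0.54, 0.0042, 0.0628]
ft_force: [0.3, -0.5, -2.1]
clock: 10.8
eef_pos: [0.54, 0.0042, 0.0618]
ft_force: [-0.7, 0.3, -2.6]
clock: 11.42
eef_pos: [0.5401, 0.0042, 0.0608]
ft_force: [-0.7, -1.0, -3.3]
```

```bash
python3 -m inch '[[[1.6,0,0,0.1,0],[1.6,0,0,0.1,0],[1.6,0,0,0.1,0],[1.6,0,0,0.1,0],[1.6,0,0,0.1,0]]]'|grep -v -e rot -e grip;  python3 -m inch '[[[1.6,0,0,0.1,0],[1.6,0,0,0.1,0],[1.6,0,0,0.1,0],[1.6,0,0,0.1,0],[1.6,0,0,0.1,0]]]'|grep -v -e rot -e grip;  python3 -m inch '[[[1.6,0,0,0.1,0],[1.6,0,0,0.1,0],[1.6,0,0,0.1,0],[1.6,0,0,0.1,0],[1.6,0,0,0.1,0]]]'|grep -v -e rot -e grip; python3 -m inch '[[[1.6,0,0,0.1,0],[1.6,0,0,0.1,0],[1.6,0,0,0.1,0],[1.6,0,0,0.1,0],[1.6,0,0,0.1,0]]]'|grep -v -e rot -e grip
```

```text
clock: 12.05
eef_pos: [0.5401, 0.0042, 0.0599]
ft_force: [-0.0, -0.0, -2.8]
clock: 12.68
eef_pos: [0.5401, 0.0042, 0.0589]
ft_force: [-0.1, -0.2, -2.0]
clock: 13.3
eef_pos: [0.5403, 0.0042, 0.0581]
ft_force: [-0.5, -0.3, 2.2]
clock: 13.92
eef_pos: [0.5403, 0.0042, 0.0571]
ft_force: [-1.7, -0.5, 2.4]
```

```bash
python3 -m inch '[[[1.6,0,0,0.15,0],[1.6,0,0,0.3,0],[1.6,0,0,0.45,0],[1.6,0,0,0.6,0],[1.6,0,0,0.6,0]]]'|grep -v -e rot -e grip;  python3 -m inch '[[[1.6,0,0,0.1,0],[1.6,0,0,0.2,0],[1.6,0,0,0.2,0],[1.6,0,0,0.2,0],[1.6,0,0,0.2,0]]]'|grep -v -e rot -e grip;  python3 -m inch '[[[1.6,0,0,0.1,0],[1.6,0,0,0.1,0],[1.6,0,0,0.1,0],[1.6,0,0,0.1,0],[1.6,0,0,0.1,0]]]'
```

```text
clock: 14.55
eef_pos: [0.5403, 0.0042, 0.0509]
ft_force: [0.5, -0.4, 1.4]
clock: 15.18
eef_pos: [0.5403, 0.0042, 0.0489]
ft_force: [-1.9, 0.5, 2.7]
clock: 15.8
eef_pos: [0.5403, 0.0042, 0.0479]
tool_rot: [0.778, 0.629, -0.0, 0.0]
ft_force: [-1.5, 0.6, 3.7]
grip_width: 0.0218
```

```bash
python3 -m inch '[[[1.6,0,0,0.04,0],[1.6,0,0,0.04,0],[1.6,0,0,0.04,0],[1.6,0,0,0.04,0],[1.6,0,0,0.04,0]]]'|grep -v -e rot -e grip;  python3 -m inch '[[[1.6,0,0,0.04,0],[1.6,0,0,0.04,0],[1.6,0,0,0.04,0],[1.6,0,0,0.04,0],[1.6,0,0,0.04,0]]]'|grep -v -e rot -e grip;  python3 goto.py .54 .005 .0738 77.9
```

```text
clock: 16.42
eef_pos: [0.5403, 0.0042, 0.0475]
ft_force: [-1.8, 0.5, 3.3]
clock: 17.05
eef_pos: [0.5403, 0.0042, 0.0474]
ft_force: [-2.4, -0.4, 4.7]
clock 17.05 pos [0.5403 0.0042 0.0474] toolx yaw 77.89 tilt 0.05 F [-2.4 -0.4  4.7] w 0.0211
rows d: [ 0.07 -0.05 -2.64] roll -0.01
```

```bash
python3 -m inch '[[[1.6,0,0,0.05,0],[1.6,0,0,0.05,0],[1.6,0,0,0.05,0],[1.6,0,0,0.05,0],[1.6,0,0,0.05,0]]]'|grep -v -e rot -e grip;  python3 -m inch '[[[1.6,0,0,0.05,0],[1.6,0,0,0.05,0],[1.6,0,0,0.05,0],[1.6,0,0,0.05,0],[1.6,0,0,0.05,0]]]'|grep -v -e rot -e grip;  python3 goto.py .54 .005 .0738 77.9
```

```text
clock: 17.68
eef_pos: [0.5403, 0.0042, 0.0474]
ft_force: [-2.3, -0.5, 5.9]
clock: 18.3
eef_pos: [0.5403, 0.0042, 0.0474]
ft_force: [-1.2, 0.2, 6.3]
clock 18.3 pos [0.5403 0.0042 0.0474] toolx yaw 77.88 tilt 0.07 F [-1.2  0.2  6.3] w 0.0211
rows d: [ 0.07 -0.05 -2.64] roll -0.02
```

```bash
python3 -m inch '[[[1.6,0,0,0.08,0],[1.6,0,0,0.15,0],[1.6,0,0,0.15,0],[1.6,0,0,0.15,0],[1.6,0,0,0.15,0]]]'|grep -v -e rot -e grip;  python3 goto.py .54 .005 .0738 77.9
python3 - <<'E'
import numpy as np,cv2
from h import *
p,d=optics.camera("scene"); np.savez("pics/seat.npz",p=p,d=d); a=p[:,:,::-1][180:240,313:383]
cv2.imwrite("pics/seat.png",cv2.resize(a,None,fx=10,fy=10,interpolation=cv2.INTER_NEAREST))
E
```

```text
clock: 18.92
eef_pos: [0.5404, 0.0042, 0.0474]
ft_force: [-3.6, 0.2, 11.8]
clock 18.93 pos [0.5404 0.0042 0.0474] toolx yaw 77.89 tilt 0.11 F [-3.6  0.2 11.8] w 0.0213
rows d: [ 0.07 -0.05 -2.64] roll -0.01
```

View pics/seat.png

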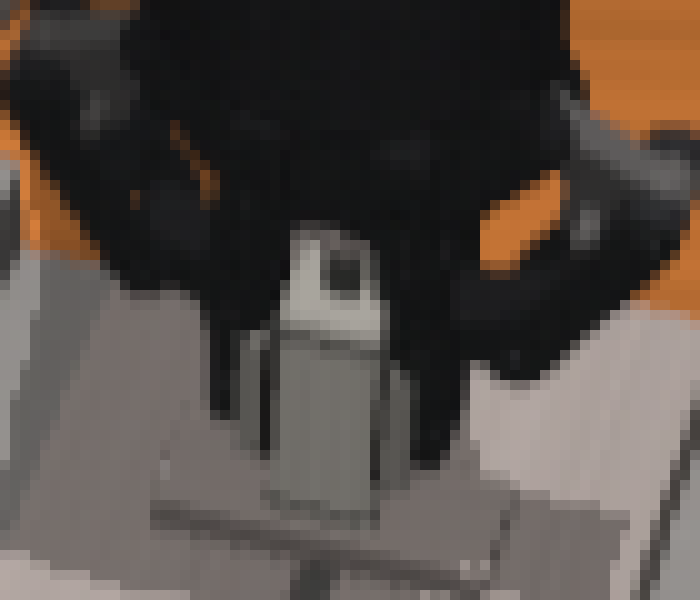

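```bash
python3 - <<'E'
from h import *
yaw=np.radians(-12.1)
for n,c in(("top",(.54016,.00525)),("scene",(.54041,.00638))):
    d=np.load(f"pics/{n}0.npz")['d']; W=cloud(n,d); D=W[...,:2]-np.array(c)
    X=np.cos(yaw)*D[...,0]+np.sin(yaw)*D[...,1]; Y=-np.sin(yaw)*D[...,0]+np.cos(yaw)*D[...,1]; Z=W[...,2]
    ch=(np.abs(X)<.06)&(np.abs(Y)>.008)&(np.abs(Y)<.025); 
    zr=np.polyfit(X[ch],Z[ch],1); print(n,"cheek z",np.median(Z[ch]),zr)
    # use linear plane
    A=np.c_[X[ch],Y[ch],np.ones(ch.sum())]; k=np.linalg.lstsq(A,Z[ch],rcond=None)[0]
    s=(np.abs(X)<.06)&(np.abs(Y)<.006); H=(k[0]*X+k[1]*Y+k[2]-Z)*1000
    print(np.histogram(H[s],bins=np.arange(-1.5,16,1)))
    s=(np.abs(X)<.06)&(np.abs(Y)<.005)&(H>5)
    for a in np.arange(-4,4,1): 
        q=s&(Y*1000>=a)&(Y*1000<a+1); print(a,q.sum(),np.median(H[q]).round(2) if q.sum() else '',end=' | ')
    print()
E
python3 -m inch '[[[1.6,0,0,0,0],[1.6,0,0,0,0],[3,0,0,0,0],[5,0,0,0,0],[5,0,0,0,0]]]'; python3 goto.py .54 .005 .12 77.9
```

```text
top cheek z 0.04397622605280081 [0.00123725 0.04393097]
(array([36, 42, 16, 18, 11,  7,  5,  7, 12, 24, 30, 50, 71, 44, 34, 15,  2]), array([-1.5, -0.5,  0.5,  1.5,  2.5,  3.5,  4.5,  5.5,  6.5,  7.5,  8.5,
        9.5, 10.5, 11.5, 12.5, 13.5, 14.5, 15.5]))
-4 21 11.14 | -3 41 10.42 | -2 38 10.86 | -1 37 10.52 | 0 35 11.24 | 1 40 10.8 | 2 36 11.34 | 3 43 10.71 | 
scene cheek z 0.045181817544914925 [-0.00194556  0.04511541]
(array([18, 18, 23, 19, 12,  4,  2,  5,  6, 16, 21, 31, 40, 31, 10,  4,  0]), array([-1.5, -0.5,  0.5,  1.5,  2.5,  3.5,  4.5,  5.5,  6.5,  7.5,  8.5,
        9.5, 10.5, 11.5, 12.5, 13.5, 14.5, 15.5]))
-4 31 10.15 | -3 18 11.2 | -2 27 10.61 | -1 19 10.72 | 0 23 10.48 | 1 23 10.55 | 2 5 10.07 | 3 0  | 
clock: 19.6
eef_pos: [0.5403, 0.0042, 0.047]
tool_rot: [0.778, 0.629, 0.0, 0.001]
ft_force: [0.2, -0.0, 0.7]
grip_width: 0.0497
clock 19.6 pos [0.5403 0.0042 0.047 ] toolx yaw 77.89 tilt 0.09 F [ 0.2 -0.   0.7] w 0.0497
rows d: [ 0.07 -0.04 -7.3 ] roll -0.01
```

```bash
python3 -m inch '[[[5.5,0,0,-1,0],[5.5,0,0,-3,0],[5.5,0,0,-5.5,0],[5.5,0,0,-8,0],[5.5,0,0,-10,0]]]'; python3 goto.py .53 -.2 .147 90
```

```text
clock: 20.23
eef_pos: [0.5407, 0.0043, 0.149]
tool_rot: [0.778, 0.629, 0.001, 0.001]
ft_force: [0.4, -0.8, -0.3]
grip_width: 0.0552
clock 20.23 pos [0.5407 0.0043 0.149 ] toolx yaw 77.88 tilt 0.19 F [ 0.4 -0.8 -0.3] w 0.0552
rows d: [-20.2    3.24   0.21] roll -12.12
```

```bash
python3 -m inch '[[[5.5,-5,0.8,0,-4],[5.5,-10.5,1.7,0,-9],[5.5,-16,2.6,0,-13],[5.5,-21.5,3.5,0,-16.5],[5.5,-27,4.4,0,-16.5]]]'; python3 goto.py .5345 -.3135 .1 94.5;  python3 - <<'E'
import numpy as np,cv2
from h import *
for n in("scene","top"):
    p,d=optics.camera(n); np.savez(f"pics/{n}9.npz",p=p,d=d); cv2.imwrite(f"pics/{n}9.png",p[:,:,::-1])
E
```

```text
clock: 20.85
eef_pos: [0.5271, -0.2708, 0.1501]
tool_rot: [0.679, 0.734, 0.001, 0.002]
ft_force: [0.2, -0.0, -0.5]
grip_width: 0.0547
clock 20.85 pos [ 0.5271 -0.2708  0.1501] toolx yaw 94.41 tilt 0.27 F [ 0.2 -0.  -0.5] w 0.0547
rows d: [-4.31  0.38  5.02] roll -0.09
```

View pics/scene9.png

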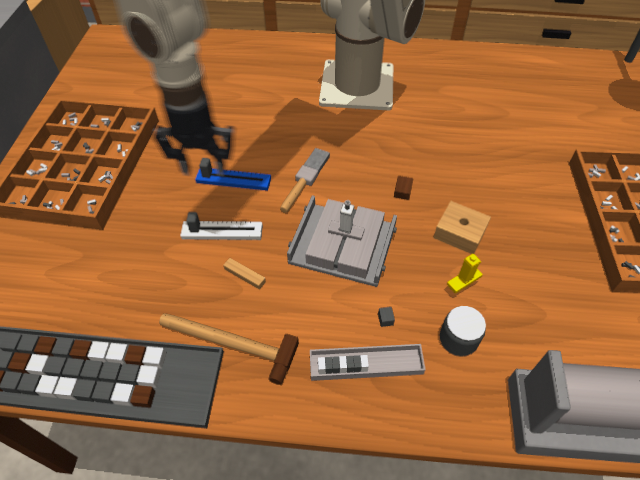

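View pics/top9.png

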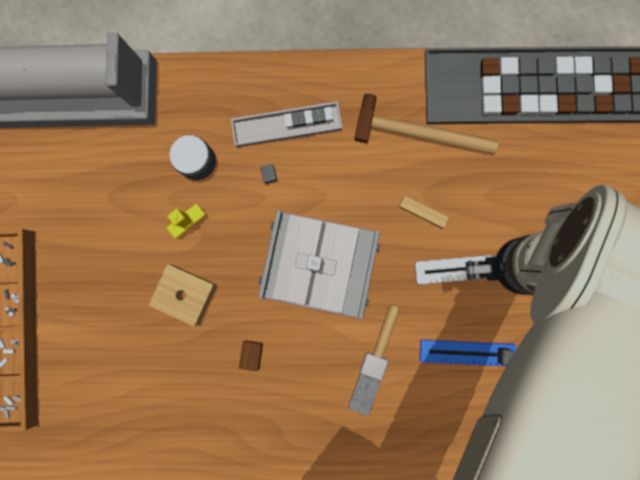

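The gauge stands on the bed (scene 347,217; top 315,264) and the stand is empty. Next I'll measure its flatness and the button height.

```bash
python3 - <<'E'
from h import *
c=np.array([.5403,.0045]); yaw=np.radians(-12.1)
for n in("scene","top"):
    z=np.load(f"pics/{n}9.npz"); W=cloud(n,z['d']); D=W[...,:2]-c
    X=np.cos(yaw)*D[...,0]+np.sin(yaw)*D[...,1]; Y=-np.sin(yaw)*D[...,0]+np.cos(yaw)*D[...,1]; Z=W[...,2]
    bed=(np.abs(X)<.06)&(np.abs(X)>.025)&(np.abs(Y)>.01)&(np.abs(Y)<.04); zb=np.median(Z[bed])
    b=(np.abs(X)<.016)&(np.abs(Y)<.04)&(np.abs(Y)>.013)&(Z>.0505)&(Z<.06)
    A=np.c_[X[b],Y[b],np.ones(b.sum())]; k=np.linalg.lstsq(A,Z[b],rcond=None)[0]
    print(n,"bed",zb.round(4),"base top",k.round(4),b.sum(),"tilt deg x,y",np.degrees(k[:2]).round(1),"Y",np.percentile(Y[b],[0,100])*1000)
    m=(np.abs(X)<.02)&(np.abs(Y)<.02)&(Z>.1); h=(Z[m]-zb)*1000; print(np.sort(h).round(1))
    r=(slice(190,245),slice(320,380)) if n=="scene" else (slice(235,290),slice(285,345))
    cv2.imwrite(f"pics/{n}9z.png",cv2.resize(z['p'][r][:,:,::-1],None,fx=8,fy=8,interpolation=0))
E
python3 - <<'E'
import cv2,numpy as np
cv2.imwrite("pics/g9.png",np.hstack([cv2.imread("pics/scene9z.png"),cv2.imread("pics/top9z.png")])[:,:,:][:, :960][::1,::1][:, :800])
E
```

```text
scene bed 0.045 base top [-0.0163  0.0056  0.055 ] 246 tilt deg x,y [-0.9  0.3] Y [-33.33791836  36.11117588]
[55.  55.4 55.5 55.6 55.9 55.9 56.6 56.8 57.2 57.2 57.9 57.9 58.2 58.5
 58.6 58.8 59.1 59.2 59.4 59.4 59.8 60.2 60.8 61.1 61.3 61.4 61.6 61.9
 62.3 62.4 62.4 62.7 63.1 63.1 63.2 63.2 63.8 63.9 64.1 64.3 64.3 64.7
 64.8 64.9 65.2 65.8 65.8 66.1 66.3 66.3 66.4 67.5 67.8 68.  68.2 68.2
 68.3 68.4 68.9 69.  69.  69.  69.2 69.3 69.7 69.9 69.9 70.  70.  70.1
 70.1 70.1 70.5 70.7 71.1 71.4 71.5 71.5 71.7 71.7 71.8 71.8 71.9 71.9
 72.  72.  72.1 72.1 72.1 72.3 72.3 72.5 72.5 72.6 72.7 72.9 73.1 73.1
 73.2 73.3 73.3 73.3 73.3 73.4 73.5 73.5 73.5 73.5 73.6 73.6 73.7 73.7
 73.7 73.8 73.8 73.8 73.9 73.9 73.9 74.  74.2 74.2 74.2 74.2 74.3 74.3
 74.3 74.4 74.4 74.5 74.5 74.5 74.5 74.6 74.7 74.7 74.8 74.8 74.9 75.
 75.  75.3 75.3 75.3 75.4 75.4 75.4 75.4 75.6 75.7 75.9 76.3 76.3 76.8
 77.  77.4 77.8 78.1 78.5 79.2 79.9 80.4 82.6 83.7 83.9 85.9 86.2 86.6
 88.3 88.3 88.7 89.4 89.4 89.5 89.6 89.7 89.9 89.9 90.3 90.4 90.5 90.7
 91.2 91.4 91.4 91.4 91.6 91.6 91.6 91.7 91.8 91.8 92.2 92.5 92.6 92
[... 398 characters left out ...]
72.6 72.6 72.6
 72.7 72.8 72.8 72.9 72.9 72.9 72.9 72.9 73.  73.1 73.1 73.2 73.2 73.3
 73.3 73.3 73.3 73.4 73.4 73.4 73.4 73.4 73.5 73.5 73.5 73.5 73.6 73.7
 73.7 73.7 73.7 73.7 73.8 73.8 73.8 73.8 73.9 73.9 74.  74.  74.1 74.1
 74.1 74.1 74.2 74.3 74.3 74.3 74.4 74.4 74.5 74.5 74.5 74.6 74.7 74.8
 74.9 74.9 75.  75.  75.  75.  75.1 75.1 75.1 75.1 75.2 75.4 75.5 75.6
 75.7 75.7 75.8 76.1 76.2 76.2 76.3 76.4 76.4 76.5 76.6 76.7 76.8 76.8
 76.8 76.9 77.  77.1 77.1 77.3 77.4 77.7 88.  88.2 88.3 88.5 89.3 89.3
 89.5 89.5 89.9 89.9 90.  90.1 90.3 90.3 90.3 90.5 90.6 90.7 90.8 90.8
 90.9 91.1 91.1 91.2 91.6 91.7 91.7 91.7 92.2 92.3 92.3 92.5 92.9 92.9
 93.2 93.4 93.5 93.6 94.2 94.2 94.2 94.9 95.3]
```

View pics/g9.png

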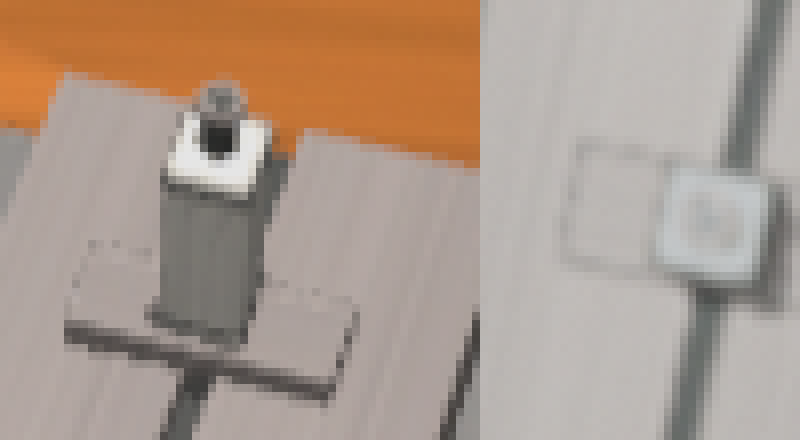

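Three readings agree: probe travel gives 10.9 mm, the button's rise gives 10.8 mm, and the slot floor in the depth images gives 10.6–10.9 mm. I take 10.85 mm, so the marker goes to 54 mm of travel. Next is the marker of the aluminium tally.

```bash
python3 -m inch '[[[5.5,-2,0.3,1,0],[5.5,-4.3,0.4,2,0],[5.5,-4.3,0.4,4,0],[5.5,-4.3,0.4,6,0],[5.5,-4.3,0.4,7.5,0]]]'; python3 goto.py .5345 -.3135 .003 94.5;  python3 - <<'E'
import numpy as np,cv2
from h import *
p,d=optics.camera("scene"); np.savez("pics/s10.npz",p=p,d=d); cv2.imwrite("pics/s10.png",cv2.resize(p[140:260,160:290,::-1],None,fx=5,fy=5,interpolation=3))
E
```

```text
clock: 21.58
eef_pos: [0.5335, -0.3172, 0.073]
tool_rot: [0.682, 0.731, 0.0, 0.002]
ft_force: [0.1, 1.2, -0.1]
grip_width: 0.0552
clock 21.57 pos [ 0.5335 -0.3172  0.073 ] toolx yaw 94.01 tilt 0.21 F [ 0.1  1.2 -0.1] w 0.0552
rows d: [0.38 0.11 7.  ] roll -0.49
```

View pics/s10.png

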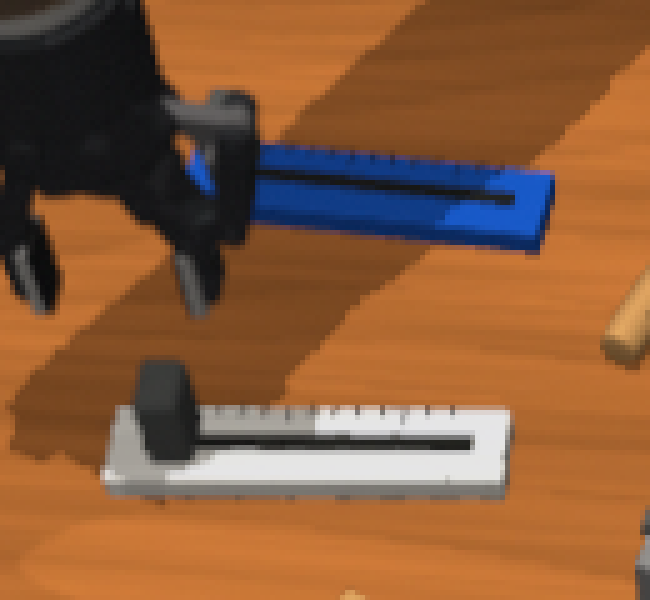

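```bash
python3 -m inch '[[[5.5,0.38,0.1,1,-0.5],[5.5,0.38,0.1,2.5,-0.5],[5.5,0.38,0.1,4,-0.5],[5.5,0.38,0.1,4,-0.5],[5.5,0.38,0.1,4,-0.5]]]'; python3 goto.py .5345 -.3135 .003 94.5;  python3 - <<'E'
import numpy as np,cv2
from h import *
p,d=optics.camera("scene"); cv2.imwrite("pics/s11.png",cv2.resize(p[140:260,160:290,::-1],None,fx=5,fy=5,interpolation=3))
E
```

```text
clock: 22.25
eef_pos: [0.5334, -0.3128, 0.0312]
tool_rot: [0.679, 0.734, -0.0, 0.001]
ft_force: [0.5, -0.8, 0.7]
grip_width: 0.0548
clock 22.25 pos [ 0.5334 -0.3128  0.0312] toolx yaw 94.51 tilt 0.07 F [ 0.5 -0.8  0.7] w 0.0548
rows d: [-0.07  0.1   2.82] roll 0.01
```

View pics/s11.png

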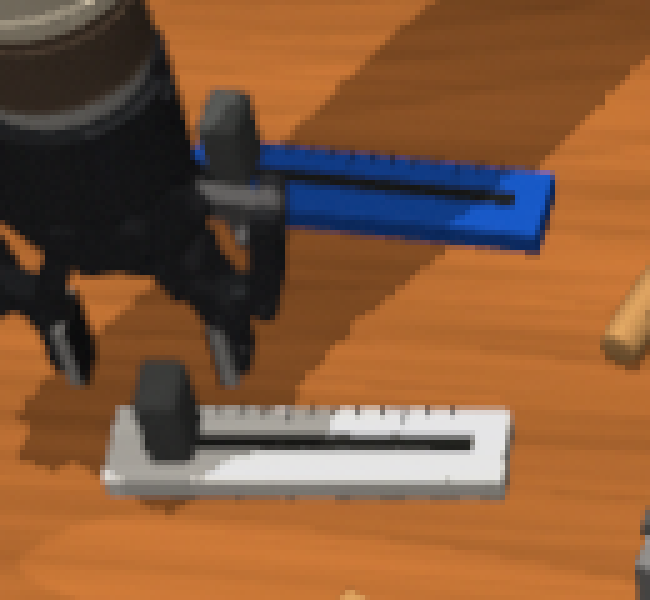

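```bash
python3 -m inch '[[[5.5,0,0.15,1,0],[5.5,0,0.15,2,0],[5.5,0,0.15,2.8,0],[5.5,0,0.15,2.8,0],[5.5,0,0.15,2.8,0]]]'; python3 -m inch '[[[4,0,0,0,0],[2.5,0,0,0,0],[1.5,0,0,0,0],[1.5,0,0,0,0],[1.5,0,0,0,0]]]'; python3 goto.py .5345 -.3135 .003 94.5;  python3 - <<'E'
import numpy as np,cv2
from h import *
p,d=optics.camera("scene"); cv2.imwrite("pics/s12.png",cv2.resize(p[140:260,160:290,::-1],None,fx=5,fy=5,interpolation=3))
E
```

```text
clock: 22.92
eef_pos: [0.5352, -0.313, 0.0036]
tool_rot: [0.679, 0.734, -0.0, 0.001]
ft_force: [-1.0, -0.2, -0.1]
grip_width: 0.0554
clock: 23.55
eef_pos: [0.5355, -0.3134, 0.0041]
tool_rot: [0.679, 0.734, -0.0, 0.001]
ft_force: [-0.3, -0.7, 4.3]
grip_width: 0.0187
clock 23.55 pos [ 0.5355 -0.3134  0.0041] toolx yaw 94.5 tilt 0.17 F [-0.3 -0.7  4.3] w 0.0187
rows d: [-0.01 -0.1   0.11] roll 0.0
```

View pics/s12.png

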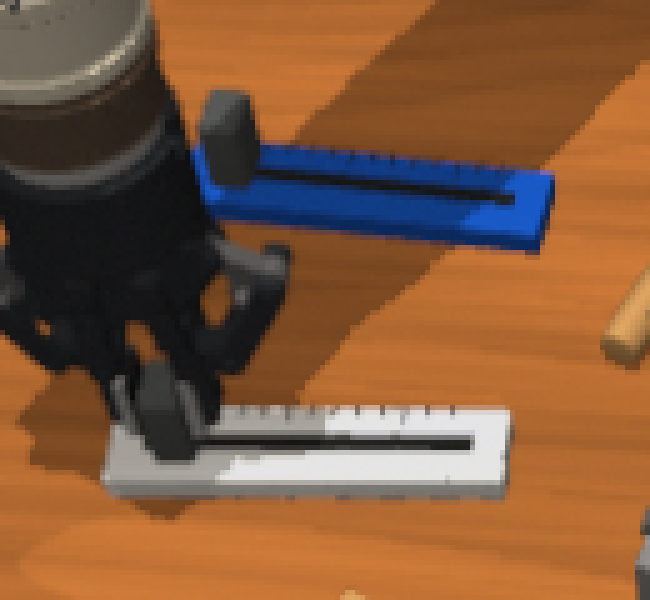

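Run:
```python
from slot import *
p=np.load("pics/top0.npz")['p']; yaw=np.radians(4.6); c=(.5294,-.2595)
a,lx,ly=rectify("top",p,c,yaw,.014,.026,.09,.00025); b,_,_=rectify("top",p,c,yaw,.0545,.026,.09,.00025)
f=lambda i: cv2.resize(i[:,:,::-1],(800,int(i.shape[0]*800/i.shape[1])),interpolation=3)
p2=np.load("pics/scene0.npz")['p']; a2,_,_=rectify("scene",p2,(.5298,-.2572),yaw,.014,.026,.09,.00025); b2,_,_=rectify("scene",p2,(.5298,-.2572),yaw,.0545,.026,.09,.00025)
cv2.imwrite("pics/tal.png",np.vstack([f(a)[:140],f(b),f(a2)[:140],f(b2)])[:740]); print(f(a).shape)
```

```text
(231, 800, 3)
```

```bash
python3 -c "
import cv2; i=cv2.imread('pics/tal.png'); print(i.shape); cv2.imwrite('pics/tal2.png',i[:600])"
```

```text
(740, 800, 3)
```

View pics/tal2.png

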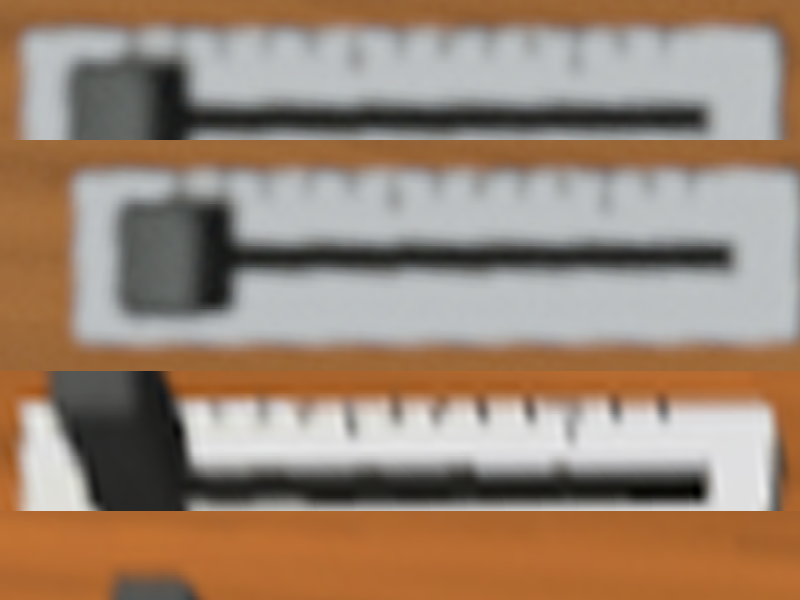

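Run:
```python
import numpy as np,cv2
p=np.load("pics/top0.npz")['p'][:,:,::-1][250:290,460:516]
q=np.load("pics/scene0.npz")['p'][:,:,::-1][205:245,176:232]
f=lambda a:cv2.resize(cv2.convertScaleAbs(a,alpha=1.3,beta=10),None,fx=14,fy=14,interpolation=0)
cv2.imwrite("pics/tz.png",f(p)); cv2.imwrite("pics/tz2.png",f(q))
```

```text
(no output)
```

View pics/tz.png

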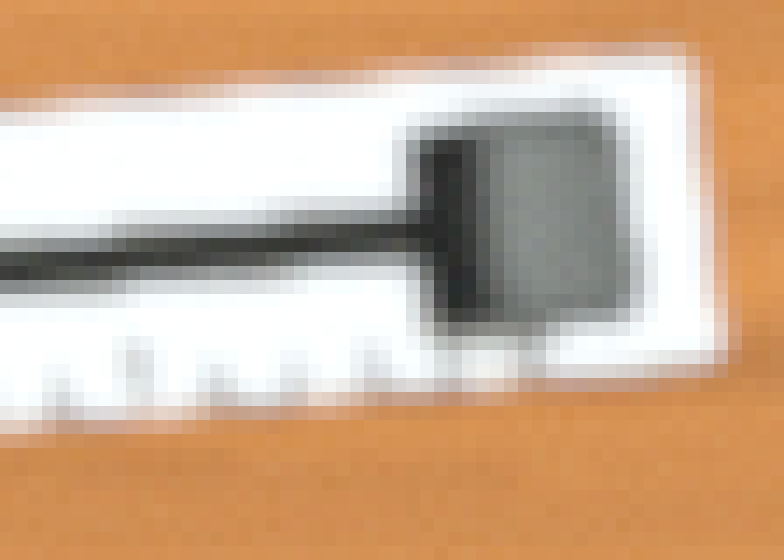

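View pics/tz2.png

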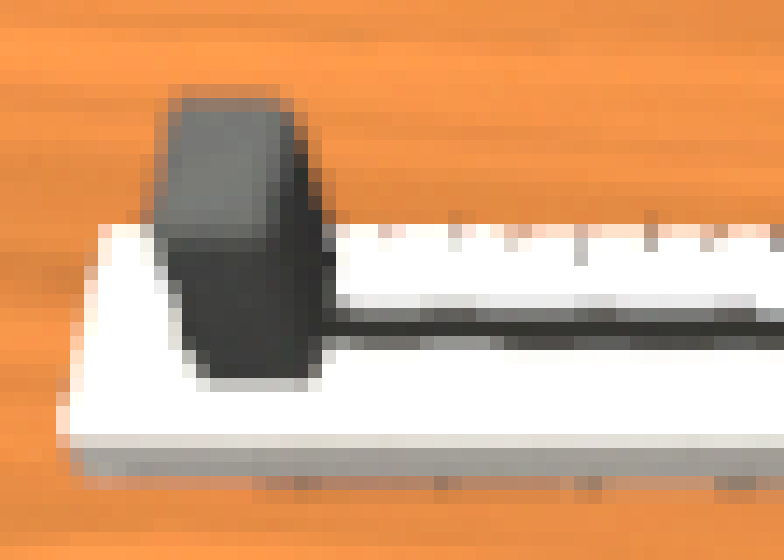

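Run:
```python
from h import *
yaw=np.radians(4.6)
def ly(n,uv,z): 
    q=plane_pt(n,[uv],z)[0]; return np.array([np.cos(yaw)*q[0]+np.sin(yaw)*q[1],-np.sin(yaw)*q[0]+np.cos(yaw)*q[1]])*1000
S=lambda x,y:(176+x/14-.5,205+y/14-.5); T=lambda x,y:(460+x/14-.5,250+y/14-.5)
for nm,uv,z in[('trackL front',S(72,432),.014),('trackL back',S(102,226),.014),('tick50',S(580,245),.014),('footL',S(198,380),.0145),('footR',S(318,380),.0145),('topFL',S(156,238),.0545),('topFR',S(266,245),.0545),('topBL',S(180,98),.0545),('topBR',S(286,98),.0545)]: print('scene',nm,ly('scene',uv,z).round(1))
for nm,uv,z in[('end top',T(695,60),.014),('end bot',T(725,360),.014),('tick50?',T(133,360),.014),('tick0?',T(530,345),.014),('footL up',T(420,140),.0145),('footL dn',T(435,330),.0145),('topL up',T(482,130),.0545),('topL dn',T(490,310),.0545),('topR up',T(615,115),.0545),('topR dn',T(632,300),.0545)]: print('top',nm,ly('top',uv,z).round(1))
```

```text
scene trackL front [ 527.9 -382.3]
scene trackL back [ 488.4 -384.6]
scene tick50 [ 491.4 -310.4]
scene footL [ 518.3 -364.7]
scene footR [ 518.1 -346.5]
scene topFL [ 522.9 -361.6]
scene topFR [ 524.1 -345.2]
scene topBL [ 496.4 -362.5]
scene topBR [ 496.3 -346.7]
top end top [ 526.7 -386.5]
top end bot [ 488.1 -386.1]
top tick50? [ 494.7 -310.6]
top tick0? [ 492.2 -361.4]
top footL up [ 519.5 -350.1]
top footL dn [ 495.1 -349.4]
top topL up [ 519.3 -347.8]
top topL dn [ 497.1 -346.4]
top topR up [ 519.7 -364.3]
top topR dn [ 496.8 -363.9]
```

```bash
python3 -m inch '[[[1.5,1,0,0,0],[1.5,2.2,0,0,0],[1.5,3.4,0,0,0],[1.5,4.6,0,0,0],[1.5,4.9,0,0,0]]]'; python3 goto.py .5345 -.3135 .003 94.5
```

```text
clock: 24.22
eef_pos: [0.5314, -0.2633, 0.0041]
tool_rot: [0.678, 0.735, -0.0, 0.001]
ft_force: [-1.6, -1.6, 4.4]
grip_width: 0.0189
clock 24.23 pos [ 0.5314 -0.2633  0.0041] toolx yaw 94.57 tilt 0.15 F [-1.6 -1.6  4.4] w 0.0189
rows d: [-5.03 -0.09  0.12] roll 0.07
```

```bash
python3 -m inch '[[[3,0,0,0,0],[5,0,0,0,0],[5,0,0,0,0],[5,0,0,-1,0],[5,0,0,-3,0]]]'; python3 -m inch '[[[5,0,0,-3,0],[5,0,0,-6,0],[5,-5,-2,-9,0],[5,-10,-6,-10,0],[5,-14,-11,-10,0]]]';  python3 - <<'E'
from slot import *
for n in("scene","top"):
    p,d=optics.camera(n); np.savez(f"pics/{n}13.npz",p=p,d=d); cv2.imwrite(f"pics/{n}13.png",p[:,:,::-1])
E
```

```text
clock: 24.85
eef_pos: [0.5306, -0.263, 0.034]
tool_rot: [0.678, 0.735, -0.001, 0.0]
ft_force: [-0.9, 0.7, 0.2]
grip_width: 0.0501
clock: 25.48
eef_pos: [0.4354, -0.4111, 0.1365]
tool_rot: [0.678, 0.735, -0.001, 0.003]
ft_force: [-0.0, -0.4, 0.7]
grip_width: 0.05
```

View pics/scene13.png

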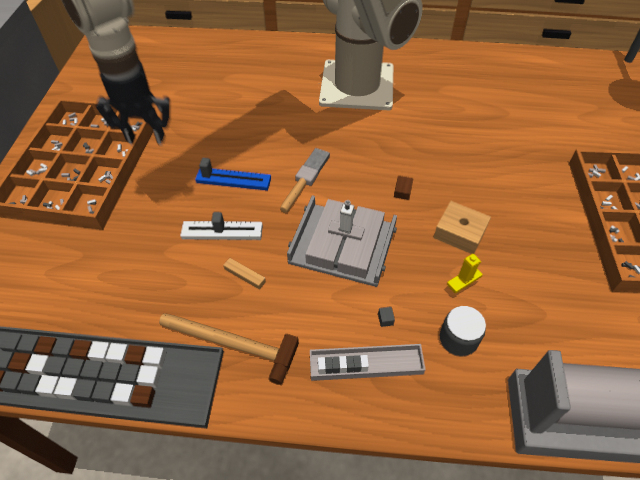

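View pics/top13.png

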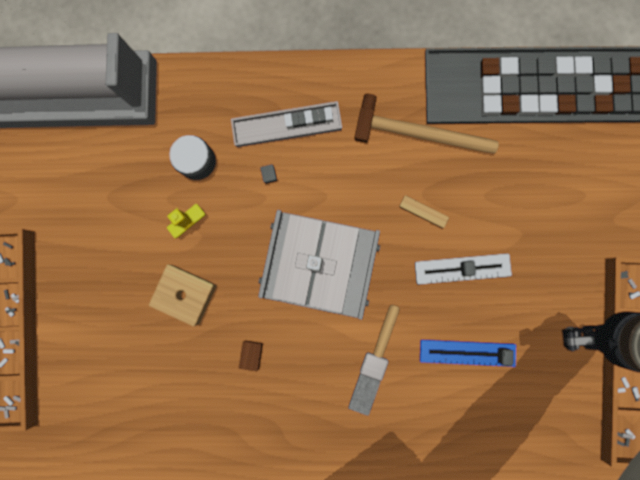

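```bash
cat > tfit.py <<'E'
from h import *
import sys; from scipy.optimize import minimize
def box(cx,cy,yaw,dx,dy,z0,z1,ly=0):
    c,s=np.cos(yaw),np.sin(yaw); P=[]
    for a in(-1,1):
        for b in(-1,1):
            for z in(z0,z1):
                x,y=a*dx/2,ly+b*dy/2; P.append((cx+c*x-s*y,cy+s*x+c*y,z))
    return np.array(P)
K4=8
def sil(n,P,roi,shape):
    uv=(proj(n,P)+.5-[roi[0],roi[1]])*K4; h=cv2.convexHull(uv.astype(np.float32))
    m=np.zeros((shape[0]*K4,shape[1]*K4),np.uint8); cv2.fillConvexPoly(m,np.round(h*16).astype(np.int32),1,shift=4)
    return cv2.resize(m.astype(np.float32),(shape[1],shape[0]),interpolation=cv2.INTER_AREA)
for tag in sys.argv[1:]:
  for n,roi in(("top",(408,240,522,298)),("scene",(172,200,272,248))):
    p=np.load(f"pics/{n}{tag}.npz")['p'][roi[1]:roi[3],roi[0]:roi[2]].astype(float)
    sat=(p.max(2)-p.min(2))/np.maximum(p.max(2),1); obj=np.clip((0.42-sat)/.25+.5,0,1)  # grey-ness
    br=p.max(2)
    tr0=sil(n,box(.5295,-.2585,.08,.04,.17,0,.014),roi,p.shape[:2]); W=np.median(br[(obj>.9)&(br>150)]) 
    dark=np.clip((W*.62-br)/(W*.5)+.5,0,1)*obj
    def cost(q):
        cx,cy,yaw,t=q; cx=.5295+cx;cy=-.2585+cy;yaw=.08+yaw
        M=sil(n,box(cx,cy,yaw,.028,.020,.0145,.0545,t*1-.06),roi,p.shape[:2]); T=np.maximum(sil(n,box(cx,cy,yaw,.04,.17,.002,.014),roi,p.shape[:2]),M)
        G=sil(n,box(cx,cy,yaw,.005,.127,.014,.0141),roi,p.shape[:2]); D=np.maximum(M,G)
        return ((T-obj)**2).mean()+((D-dark)**2).mean()
    best=None
    for t0 in (.003,.05,.056):
        for s in (1,.3):
            r=minimize(cost,[0,0,0,t0] if s==1 else r.x,method='Nelder-Mead',options=dict(initial_simplex=np.array([[0,0,0,t0]]*5 if s==1 else [r.x]*5)+s*np.vstack([np.zeros(4),np.diag([.003,.003,.01,.004])]),maxiter=400,xatol=1e-5,fatol=1e-7))
        if best is None or r.fun<best.fun: best=r
    print(tag,n,"cost",round(best.fun,4),"centre",(np.array([.5295,-.2585])+best.x[:2]).round(4),"yaw",np.degrees(.08+best.x[2]).round(2),"travel mm",(best.x[3]*1000).round(2))
E
python3 tfit.py 0 13
```

```text
0 top cost 0.0293 centre [ 0.5302 -0.2597] yaw 4.55 travel mm 6.24
0 scene cost 0.0454 centre [ 0.5299 -0.2581] yaw 4.48 travel mm 5.83
13 top cost 0.0296 centre [ 0.5301 -0.2597] yaw 4.66 travel mm 56.75
13 scene cost 0.0419 centre [ 0.5302 -0.2583] yaw 4.67 travel mm 56.98
```

Run:
```python
from slot import *
yaw=np.radians(4.6); rows=[]
for n,c in(("top",(.5301,-.2597)),("scene",(.5300,-.2582))):
    p=np.load(f"pics/{n}13.npz")['p']
    for z in(.014,.0545):
        a,lx,ly=rectify(n,p,c,yaw,z,.03,.05,.000125)
        rows.append(cv2.resize(a[:240 if z<.02 else 480:,:,::-1],(800,None) if 0 else (800,int(a[:240 if z<.02 else 480].shape[0]*800/a.shape[1])),interpolation=3))
im=np.vstack([rows[0],rows[1][60:],]);im2=np.vstack([rows[2],rows[3][60:]]);print(im.shape)
cv2.imwrite("pics/r13a.png",im[:600]);cv2.imwrite("pics/r13b.png",im2[:600])
```

```text
(658, 800, 3)
```

View pics/r13a.png

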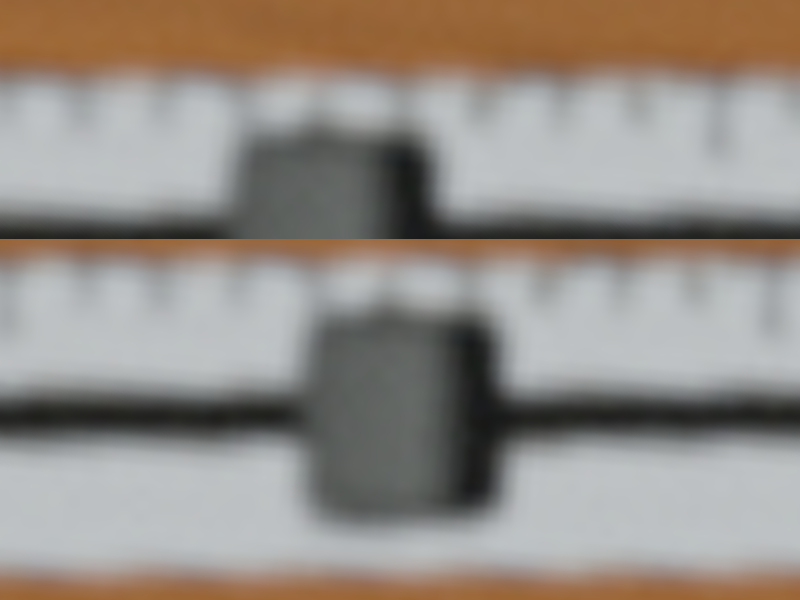

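View pics/r13b.png

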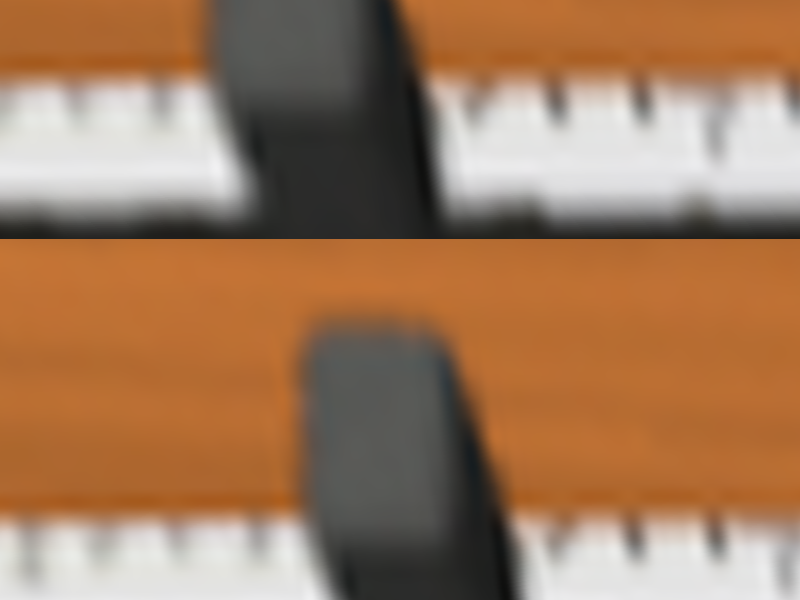

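Run:
```python
from h import *
yaw=np.radians(4.6)
for n,c in(("top",(.5301,-.2597)),("scene",(.5300,-.2582))):
  for tag in("13","9","0"):
    if tag=="9" : continue
    z=np.load(f"pics/{n}{tag}.npz"); W=cloud(n,z['d']); D=W[...,:2]-np.array(c)
    X=np.cos(yaw)*D[...,0]+np.sin(yaw)*D[...,1]; Y=(-np.sin(yaw)*D[...,0]+np.cos(yaw)*D[...,1])*1000+60; Z=W[...,2]*1000
    m=(np.abs(X)<.02)&(np.abs(Y-60)<85)
    for a,b in((17,24),(24,32),(32,40),(40,47),(47,51),(51,58)):
        q=m&(Z>a)&(Z<b); print(n,tag,a,b,q.sum(),"travel-Y pct",np.percentile(Y[q],[2,10,50,90,98]).round(1) if q.sum() else '', "X",np.percentile(X[q],[2,98]).round(4) if q.sum() else '')
    q=m&(Z>11)&(Z<17); print("track Y ends",np.percentile(Y[q],[0,.5,99.5,100]).round(1))
```

```text
top 13 17 24 33 travel-Y pct [ -7.5   8.8  66.1 120.1 133.8] X [-0.0181  0.013 ]
top 13 24 32 15 travel-Y pct [62.9 64.7 65.7 66.2 66.4] X [-0.0128  0.0122]
top 13 32 40 13 travel-Y pct [64.7 65.1 65.9 66.1 66.1] X [-0.013   0.0109]
top 13 40 47 9 travel-Y pct [48.6 60.8 65.7 66.3 66.5] X [-0.01    0.0105]
top 13 47 51 48 travel-Y pct [46.5 47.4 59.9 65.6 66.2] X [-0.0139  0.013 ]
top 13 51 58 132 travel-Y pct [48.1 49.9 57.1 64.  65.5] X [-0.0117  0.0119]
track Y ends [-24.2 -23.1 143.8 144.6]
top 0 17 24 40 travel-Y pct [ -3.8  12.1  42.7 120.  138.4] X [-0.0176  0.0141]
top 0 24 32 8 travel-Y pct [11.7 12.  14.  14.9 15. ] X [-0.0122  0.0122]
top 0 32 40 18 travel-Y pct [10.8 11.9 14.9 15.8 16.2] X [-0.0129  0.0087]
top 0 40 47 13 travel-Y pct [14.1 14.7 15.  16.  16.1] X [-0.011   0.0114]
top 0 47 51 32 travel-Y pct [-4.1 -3.3  9.9 15.3 15.8] X [-0.0122  0.0128]
top 0 51 58 139 travel-Y pct [-2.7 -0.9  6.5 13.8 15.5] X [-0.0115  0.0124]
track Y ends [-23.8 -22.9 144.4 144.9]
scene 13 17 24 57 travel-Y pct [-14.   -4.9  63.3 120.2 137.2] X [-0.0158  0.0177]
scene 13 24 32 33 trave
[... 209 characters left out ...]
]
scene 13 47 51 19 travel-Y pct [46.9 49.3 63.4 65.7 65.8] X [-0.0107  0.0134]
scene 13 51 58 95 travel-Y pct [47.  49.2 56.2 63.9 65.8] X [-0.0112  0.014 ]
track Y ends [-23.  -21.9 144.1 144.9]
scene 0 17 24 75 travel-Y pct [-16.1   0.3  38.  123.8 136.7] X [-0.016   0.0189]
scene 0 24 32 28 travel-Y pct [-4.8 -2.7  8.2 13.8 14.4] X [-0.0053  0.0155]
scene 0 32 40 32 travel-Y pct [-4.1 -1.4  9.1 14.1 14.4] X [-0.0093  0.0149]
scene 0 40 47 33 travel-Y pct [-2.7 -0.8 10.9 14.  14.3] X [-0.0081  0.0153]
scene 0 47 51 18 travel-Y pct [-4.4 -3.   6.4 13.3 13.5] X [-0.0057  0.0161]
scene 0 51 58 97 travel-Y pct [-5.  -2.5  5.1 12.2 13.9] X [-0.013  0.013]
track Y ends [-23.7 -22.3 144.5 145. ]
```

Depth puts the marker's faces at about 46 and 66 mm, so its travel is about 55.9 mm. The target is 5 × 10.83 ≈ 54.2 mm, so I'll regrip and move it back 1.7 mm.

```bash
python3 goto.py .5315 -.265 .1 94.6
```

```text
clock 25.57 pos [ 0.4305 -0.4132  0.1354] toolx yaw 94.07 tilt 0.21 F [-0.   1.2  0.1] w 0.0503
rows d: [14.08 11.13  3.47] roll -0.53
```

```bash
python3 -m inch '[[[5.5,4,3,0,0],[5.5,8,6.5,0,-0.5],[5.5,12,9.5,0.5,-0.5],[5.5,14.1,11.1,1.5,-0.5],[5.5,14.1,11.1,3,-0.5]]]'; python3 goto.py .5315 -.265 .004 94.6
```

```text
clock: 26.2
eef_pos: [0.5331, -0.2628, 0.1053]
tool_rot: [0.677, 0.736, -0.001, 0.002]
ft_force: [0.1, 0.3, 0.3]
grip_width: 0.0552
clock 26.2 pos [ 0.5331 -0.2628  0.1053] toolx yaw 94.8 tilt 0.23 F [0.1 0.3 0.3] w 0.0552
rows d: [-0.17 -0.18 10.13] roll 0.2
```

```bash
python3 -m inch '[[[5.5,-0.2,-0.15,2,0.2],[5.5,-0.2,-0.15,5,0.2],[5.5,-0.2,-0.15,8,0.2],[5.5,-0.2,-0.15,10,0.2],[5.5,-0.2,-0.15,10.1,0.2]]]'; python3 goto.py .5315 -.265 .004 94.6
```

```text
clock: 26.82
eef_pos: [0.5296, -0.2653, 0.0023]
tool_rot: [0.679, 0.734, -0.002, -0.001]
ft_force: [-0.4, -0.1, 0.0]
grip_width: 0.0548
clock 26.82 pos [ 0.5296 -0.2653  0.0023] toolx yaw 94.52 tilt 0.23 F [-0.4 -0.1  0. ] w 0.0548
rows d: [ 0.01  0.19 -0.17] roll -0.08
```

```bash
python3 -m inch '[[[5,0,0.1,-0.2,0],[3,0,0.15,-0.2,0],[1.5,0,0.15,-0.2,0],[1.5,0,0.15,-0.2,0],[1.5,0,0.15,-0.2,0]]]'; python3 goto.py .5315 -.265 .004 94.6
```

```text
clock: 27.45
eef_pos: [0.532, -0.2654, 0.0057]
tool_rot: [0.679, 0.735, -0.002, 0.001]
ft_force: [-0.5, 1.3, 6.3]
grip_width: 0.0188
clock 27.45 pos [ 0.532  -0.2654  0.0057] toolx yaw 94.54 tilt 0.18 F [-0.5  1.3  6.3] w 0.0188
rows d: [ 0.04 -0.05  0.17] roll -0.06
```

```bash
python3 -m inch '[[[1.5,0.04,0,0,0],[1.5,0.04,0,0,0],[1.5,0.04,0,0,0],[1.5,0.04,0,0,0],[1.5,0.04,0,0,0]]]'; python3 -m inch '[[[3,0,0,0,0],[5,0,0,0,0],[5,0,0,0,0],[5,0,0,-1,0],[5,0,0,-3,0]]]'; python3 -m inch '[[[5,0,0,-3,0],[5,0,0,-6,0],[5,-5,-2,-9,0],[5,-10,-6,-10,0],[5,-14,-11,-10,0]]]';  python3 - <<'E'
from slot import *
for n in("scene","top"):
    p,d=optics.camera(n); np.savez(f"pics/{n}14.npz",p=p,d=d); cv2.imwrite(f"pics/{n}14.png",p[:,:,::-1])
E
python3 tfit.py 14
python3 - <<'E'
from h import *
yaw=np.radians(4.6)
for n,c in(("top",(.5301,-.2597)),("scene",(.5300,-.2582))):
  for tag in("13","14"):
    z=np.load(f"pics/{n}{tag}.npz"); W=cloud(n,z['d']); D=W[...,:2]-np.array(c)
    X=np.cos(yaw)*D[...,0]+np.sin(yaw)*D[...,1]; Y=(-np.sin(yaw)*D[...,0]+np.cos(yaw)*D[...,1])*1000+60; Z=W[...,2]*1000
    m=(np.abs(X)<.02)&(np.abs(Y-60)<85); q=m&(Z>25)&(Z<58); t=m&(Z>11)&(Z<17)
    e=np.percentile(Y[t],[.3,99.7]); f=np.percentile(Y[q],[3,97]); print(n,tag,f.round(1),"mid",f.mean().round(2),"track mid",e.mean().round(2),"travel",(f.mean()-e.mean()+60).round(2))
E
```

```text
clock: 28.08
eef_pos: [0.532, -0.2653, 0.0057]
tool_rot: [0.679, 0.734, -0.002, 0.001]
ft_force: [-0.1, -2.5, 0.6]
grip_width: 0.0187
clock: 28.7
eef_pos: [0.5313, -0.2647, 0.0357]
tool_rot: [0.679, 0.735, -0.002, -0.0]
ft_force: [-0.4, 0.1, 0.1]
grip_width: 0.0496
clock: 29.32
eef_pos: [0.4363, -0.4125, 0.1386]
tool_rot: [0.678, 0.735, -0.002, 0.002]
ft_force: [-0.1, -0.2, 0.4]
grip_width: 0.0499
14 top cost 0.0296 centre [ 0.5303 -0.2597] yaw 4.64 travel mm 55.05
14 scene cost 0.0417 centre [ 0.5302 -0.2582] yaw 4.71 travel mm 54.61
top 13 [47.3 66.2] mid 56.73 track mid 60.29 travel 56.44
top 14 [45.1 64.1] mid 54.62 track mid 60.69 travel 53.92
scene 13 [47.4 66.4] mid 56.86 track mid 61.0 travel 55.87
scene 14 [44.9 64. ] mid 54.45 track mid 61.03 travel 53.42
```

View pics/scene14.png

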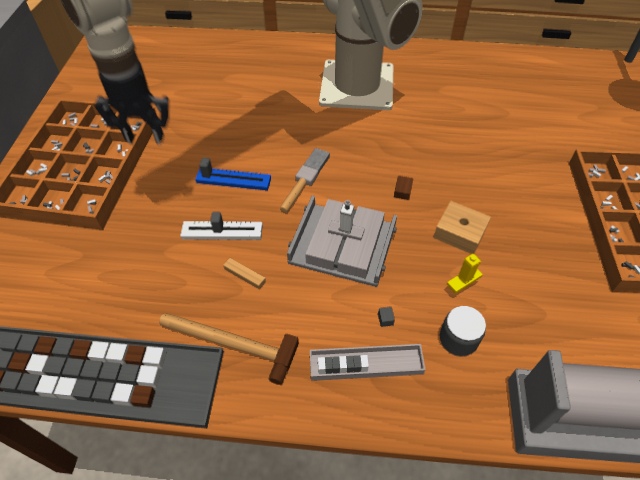

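The marker now reads 53.4–55.1 mm (mean 54.2), against a target of 54.2. The gauge is seated and upright, the stand is empty, and all the bystanders look unmoved. I'll let the arm settle and hand in.

```bash
python3 -m inch '[[[5,0,0,0,0],[5,0,0,0,0],[5,0,0,0,0],[5,0,0,0,0],[5,0,0,0,0]]]'; python3 -c "
from workcell import ticket; print(ticket.job_done())"
```

```text
clock: 30.05
eef_pos: [0.432, -0.4141, 0.1375]
tool_rot: [0.681, 0.732, -0.003, 0.0]
ft_force: [-0.0, 0.8, -0.8]
grip_width: 0.0497
the job is handed in; nothing more can be done
None
```

The job is handed in at 30 s. The gauge is standing on the bed with its probe on the slot's floor, and the tally marker is set to about 54 mm. No verdict was reported.

**Gauge:** The probe touched the floor at reported z ≈ 0.0585. The base stopped at 0.0474, the height expected for it to sit flush on the bed. The most force I read while pressing was about 12 N. After release, its base top read 10.0–10.4 mm above the bed. It fitted level to 0.3° across the slot. Along its short side it read 0.9° in one camera and 1.9° in the other, which I put down to noise.

**Depth:** I set the marker for 10.83 mm, a target of about 54.2 mm. The readings were:

| Method | Depth (mm) |
|---|---|
| Probe travel | 10.9 |
| Button rise | 10.8 |
| Slot floor, top camera | about 10.9 |
| Slot floor, scene camera | about 10.6 |

**Tally:** I first overshot to about 56 mm, then regripped the marker and moved it back. The final checks gave 55.1, 54.6, 53.9 and 53.4 mm (mean 54.2). They disagree by about ±0.8 mm, so the exact travel is that uncertain.

**Disagreement with the description:** Both cameras showed the fingertips about 40 mm higher than the reported tool height implied. I used the camera-measured heights throughout.

**Everything else:** The stand is empty. The yellow and blue look-alikes and the other items look unmoved in the last picture, though I compared them only by eye.

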